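Drift a test blind into line and drop in its first bolt

TASK

The steel blind on top of the flanged test spool has been left turned a little, so its bolt holes do not line up with those of the flange under it. Take the drift from the timber block, work its tapered end down through the hole nearest the robot so that it pulls the two holes into line, and when its collar is down on the blind lean on it for a moment with about 15 N, never with more than 30 N, so that it is fully home. Leave the drift standing there and put the socket-head bolt through the hole straight across from it, its head fully down on the blind, without disturbing the loose fittings round about.

Things in the scene. Friction and masses are not known exactly. Their poses are not given: they have to be found in the camera images.
- drift: Steel drift 142 mm long, standing tip down in one of the block's two 20 mm holes (either one). Origin on its axis at the collar's underside, z up. Above it: collar 27 mm wide and 5 thick, grip 20 mm wide with five dark grooves up to 46, head 22 mm wide up to 56. Below it: straight shank 17.5 mm wide for 40 mm, then a taper to a 6 mm tip at -86 mm. 0.2 to 0.35 kg.
- drift_collar: The drift's collar, part of it, same origin and axes. Its push on the blind is what counts: 8 N or more for 0.2 s to be home, never over 35 N. Taper and shank wedging and rubbing in the holes add 3 to 12 N to what is felt while sliding in, so landing shows as a sudden further rise, at a height known only by feel (or sight). The seat is hard: land at 10 mm/s or less.
- bolt: Dark steel socket-head bolt standing head up in the block's other hole. Origin on its axis at the head's underside, z up. Head 24 mm wide, 16 mm high above the origin; shank 15.4 mm wide, 54 mm long below it, the last 4 mm narrowing to 10 mm. 0.11 to 0.18 kg.
- bolt_head: The bolt's head, part of it, same origin and axes. The bolt is home when the head rests on the blind.
- spool: Test spool, fixed: foot plate 132 mm wide, pipe stub with a plugged side port, flange 127 mm wide and 14 thick (78 to 92 mm above the bench) with four 18.5 mm through holes on a 98 mm bolt circle. Origin at the centre of the foot's underside, z up; near hole at x -49 mm, far hole at x +49 mm. Under the holes it is free down to the foot (top at 10 mm).
- blind (a joint): Turn of the blind about the spool's axis, rad: 0 = holes in line, starts at -0.155 to -0.115 (clockwise from above: holes 5.6 to 7.6 mm apart). Steel disc 127 mm wide, 14 thick, drilled like the flange, central plug 11 mm high. Its top face is 109 to 115 mm above the bench, as thick as the gasket happens to be: not measured. It only turns, stays where left; the gasket resists with 0.35 N m (7 N at a hole).
- near_hole (a point): Centre of the fixed flange's hole nearest the robot, on that flange's top face (92 mm above the bench, under the blind). It does not move: the drift must end on its upright axis. The drift's tip clears both holes at once near the point midway between this axis and that of the blind's hole above it.
- far_hole (a point): The same for the fixed flange's hole straight across, farthest from the robot; the bolt goes here.
- block: Timber offcut, fixed: 89 mm along x, 190 mm along y, 89 mm high. Origin at the centre of its underside. Drift and bolt stand in through holes at y -55 and +55 mm, collar and bolt head resting on its top. Two smaller holes between them are empty.
- reducer: Loose dark bell reducer standing left of the work, 54 mm wide, 38 mm high; origin at the centre of its underside. Leave alone.
- coupling: Loose grey pipe coupling standing on end behind the work, 44 mm wide, 41 mm high; origin at the centre of its underside. Leave alone.
- tape: Loose roll of thread seal tape lying flat left of the work, 49 mm wide, 14 mm high; origin at the centre of its underside. Leave alone.
Mind the look-alikes: they are no part of the job. Leave any blue or orange look-alike of the drift alone.

How it is judged:
On the way:
1. the drift stands in the near hole with its collar pressed down on the blind, and the blind is turned into line (z of drift in the frame of spool below 0.1165 m and horizontal distance between drift and near_hole below 0.003 m and value of joint blind between -0.04 and 0.04 rad and contact force between drift_collar and blind above 8 N), for 0.2 s.
At the end, for the whole second after the job is handed in: drift and bolt stand at rest in their holes, collar and bolt head resting on the blind (at most 116.5 mm above the bench); drift within 3 mm of the near hole's axis, bolt within 4 mm of the far hole's; the blind within 0.04 rad (2 mm at a hole) of in line (z of each of drift, bolt in the frame of spool below 0.1165 m and horizontal distance between drift and near_hole below 0.003 m and value of joint blind between -0.04 and 0.04 rad and contact force between each of drift_collar, bolt_head and blind above 0.3 N and horizontal distance between bolt and far_hole below 0.004 m and linear speed of each of drift, bolt below 0.01 m/s); the robot touches nothing.
It fails at once if the drift's collar is pressed on the blind with more than 35 N (contact force between drift_collar and blind above 35 N).
It fails at once if the reducer is pushed from its place by more than 15 mm (distance of reducer from where it was at the start of the episode above 0.015 m).
It fails at once if the coupling is pushed from its place by more than 15 mm (distance of coupling from where it was at the start of the episode above 0.015 m).
It fails at once if the tape is pushed from its place by more than 15 mm (distance of tape from where it was at the start of the episode above 0.015 m).
It also fails if it takes over 69 s, if anything falls off the work surface, if the arm or the gripper's body presses on something with over 40 N, if the wrist force passes 120 N, or if a joint passes its speed limit or range.

ROBOT

A 6-joint arm with a two-finger parallel gripper is mounted at the origin on a cart in front of the work surface, level with it; the furniture and walls round the work are solid. World frame = base frame: x ahead of the robot, y to its left, z up, the work surface at z = 0. Lengths are in m, angles in rad, forces in N, time in s.
With the tool pointing down it reaches from about 0.35 to 0.8 m from the base axis. Payload 7.3 kg.
Tool frame: the origin (TCP) lies between the finger pads; the fingertips stand 11 mm ahead of it and the grasp point (between the pads) lies 8 mm behind it (ctrl.finger_overhang is the distance from the TCP to the fingertips, in m); y points along the fingers, z is the direction in which the jaws open and shut, and the axes are right-handed (so a half turn about y gives the same grasp; the last joint's range is limited). The gripper opens to 85 mm and grips with 20 to 120 N. Pads are 22 mm wide; open, the fingers measure 114 mm over their backs; the gripper's body (76 mm by 85 mm) begins 54 mm behind the grasp point. The pads swing forward as they close: fully open they stand 13 mm farther back than shut.
Start: joints at [1.065, 0.342, 1.524, -0, 1.275, -0.146], TCP at [0.185, 0.491, 0.217] pointing down, gripper open.
Joint ranges: [-2.53, 2.53], [-0.77, 2.02], [0.04, 2.7], [-1, 4.14], [0.28, 2.66], [-3.11, 3.11]. Speed limits (rad/s): [2.57, 2.57, 3.14, 3.14, 3.14, 3.14].

INTERFACE

Orientations are given as a unit quaternion [w, x, y, z].
In Python, from rig import ctrl, eyes, hand_in gives the robot as it stands.
- The arm moves only by the tool apply_moves, never from a script. Its argument "series" is a list of rows, each a list of 5 numbers: the shift along the world's x, y, z in m, then the turn about the world's z in rad, then the finger opening in m, from 0 to 0.0854. A call has 1 to 10 rows; each row is the pose to reach, as a shift and turn from the pose measured when the call began; what a row does not reach only later rows make up. A row lasts 1/10 s, in which the tool goes at most 50 mm and 8.59 degrees, less where a joint would pass 70% of its speed; a pose out of reach is approached as far as the arm can. A call with a gripper value outside its range is refused whole. The fingers move at their own pace and stop on an object; "newtons" is the grip in N (left out, the last holds). Time passes only in rows, so rows that repeat a pose let the fingers close. It gives the time, the measured TCP pose, the force and the opening at its end, in the units of the state.
- ctrl.state(): the state, without advancing time (a new reading comes with each control period).
- eyes.capture(name): name is "scene" or "top" or "wrist"; returns the picture (420x560x3 uint8, red, green, blue); there is no depth.
- eyes.camera_params(name): a dict with "vfov" (degrees; the focal length in pixels is half the picture's height over the tangent of half this angle, whatever the lens; pixels are square), "cx", "cy" (the principal point, pixels), "k1" (the pictures are not rectified: a ray, as slopes to the right and down, at radius r is drawn at 1 + k1 r^2 times it, then the intrinsics apply), "origin" and "orientation" of the camera in the world; the wrist camera has in their place "T_tool_cam" (4x4, takes a point from camera to tool coordinates, whose origin is the TCP and whose axes are the tool frame's). Camera axes: x right, y down, z forward; pixel columns grow to the right and rows downward; lengths in m; the calibration is good to about 2 mm. A picture is of the moment at which its call begins: read the wrist's pose just before it. camera_params takes no time and is no camera call.
- hand_in(): hands the job in, once; it reports no verdict.
The state is a dict: "time_s": time; "joint_pos": joint angles; "qvel": joint speeds; "joint_torque": joint torques, N m; "ee_pos": TCP position; "tool_rot": TCP orientation; "force": force on the tool from outside, world axes, zero at the start; "moment": the same for the moment, N m; "finger_gap": opening from 0.0 (shut) to 1.0 (fully open).
Only numpy, scipy, OpenCV 4.12 (cv2) and the standard library are available. Lean on these libraries where they do the work, as an engineer would, in place of code of your own. Each camera call takes 0.05 s, during which the arm holds its last target. There are 200 camera calls.

## Working session

There is one attempt and no reset: what is moved stays moved. The work goes in short steps, Python scripts to look and compute and a tool call to move; the robot and the scene stay as the last step left them, time stands still between calls to the robot, and variables do not carry over. Pictures are saved under pics/ and viewed, about 8 in all and at most 12, crops included, and the job is handed in when it is done.

Besides the shell and the picture viewer there is one more tool, called after "Request:" as name(argument=value, ...) on one line, values as JSON. apply_moves: Moves the arm, as the interface text tells. Its arguments: {"type":"object","properties":{"series":{"type":"array","items":{"type":"array","items":{"type":"number"}}},"newtons":{"type":"number"}},"required":["series"]}

```bash
ls; mkdir -p pics; cat > h.py <<'E'
import numpy as np, cv2
from rig import ctrl, eyes
from scipy.spatial.transform import Rotation as R
def q2m(q): return R.from_quat([q[1],q[2],q[3],q[0]]).as_matrix()
def cam(name):
    p=eyes.camera_params(name)
    if name=="wrist":
        s=ctrl.state(); T=np.eye(4); T[:3,:3]=q2m(s["tool_rot"]); T[:3,3]=s["ee_pos"]
        T=T@np.array(p["T_tool_cam"])
    else:
        T=np.eye(4); T[:3,:3]=q2m(p["orientation"]); T[:3,3]=p["origin"]
    f=210/np.tan(np.radians(p["vfov"])/2)
    return dict(T=T,f=f,cx=p["cx"],cy=p["cy"],k1=p["k1"])
def ray(c,uv):
    d=np.array([(uv[0]-c["cx"])/c["f"],(uv[1]-c["cy"])/c["f"]]); s=d.copy()
    for _ in range(20): s=d/(1+c["k1"]*(s@s))
    return c["T"][:3,3], c["T"][:3,:3]@np.array([s[0],s[1],1])
def onz(c,uv,z):
    o,d=ray(c,uv); return o+d*(z-o[2])/d[2]
def proj(c,P):
    p=c["T"][:3,:3].T@(np.array(P)-c["T"][:3,3]); s=p[:2]/p[2]
    s=s*(1+c["k1"]*(s@s)); return np.array([c["cx"],c["cy"]])+c["f"]*s
def snap(name,fn):
    c=cam(name); im=eyes.capture(name); cv2.imwrite("pics/"+fn,im[:,:,::-1]); np.save("pics/"+fn+".npy",im); return c,im
E
python3 - <<'E'
from h import *
import pickle
C={}
for n in("scene","top","wrist"):
    C[n],_=snap(n,n+"0.png"); print(n,C[n]["T"].round(3).tolist(),C[n]["f"],C[n]["cx"],C[n]["cy"],C[n]["k1"])
pickle.dump(C,open("C.pkl","wb"))
a=[cv2.imread(f"pics/{n}0.png") for n in("top","scene")]
cv2.imwrite("pics/m0.png",cv2.resize(a[0],(800,600),interpolation=cv2.INTER_CUBIC))
cv2.imwrite("pics/m1.png",cv2.resize(a[1],(800,600),interpolation=cv2.INTER_CUBIC))
print(ctrl.state())
E
```

```text
pics
scene [[0.859, -0.358, 0.365, 0.138], [-0.511, -0.595, 0.62, -0.648], [-0.004, -0.719, -0.695, 0.786], [0.0, 0.0, 0.0, 1.0]] 427.9949516911408 285.76837558382977 211.78118669108179 -0.012596794496813243
top [[0.02, -0.998, 0.066, 0.448], [-1.0, -0.019, 0.006, -0.027], [-0.005, -0.066, -0.998, 1.197], [0.0, 0.0, 0.0, 1.0]] 419.4491329982289 284.13589430162085 215.52000269576666 -0.06788902958720101
wrist [[0.352, 0.899, 0.262, 0.119], [0.936, -0.337, -0.101, 0.517], [-0.002, 0.28, -0.96, 0.373], [0.0, 0.0, 0.0, 1.0]] 344.7953202321003 278.9751334073048 214.49366487310846 -0.04165482401710029
{'time_s': 0.15, 'joint_pos': array([ 1.06499628e+00,  3.42557850e-01,  1.52480412e+00,  2.17753137e-05,
        1.27541677e+00, -1.46010829e-01]), 'qvel': array([-1.49899847e-05, -1.27843193e-03, -2.93398705e-03, -2.23597168e-03,
       -6.46066328e-04, -3.25011293e-04]), 'joint_torque': array([ 1.75705056e-03, -4.33907568e+01, -2.46149826e+01, -6.70687518e-05,
        5.59686698e-03,  2.80071582e-06]), 'ee_pos': array([0.18465924, 0.49110567, 0.21598585]), 'tool_rot': array([-0.69530045,  0.69609028, -0.12666313,  0.12638066]), 'force': array([-0.98309458,  0.30239709,  0.57587588]), 'moment': array([-0.04474391,  0.01686544, -0.05271647]), 'finger_gap': 1.0015278853740976}
```

View pics/m0.png

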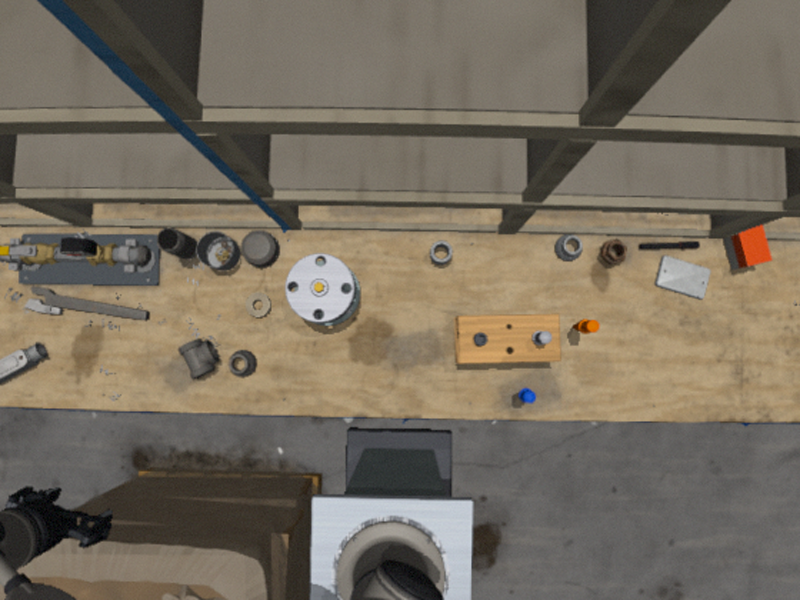

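View pics/m1.png

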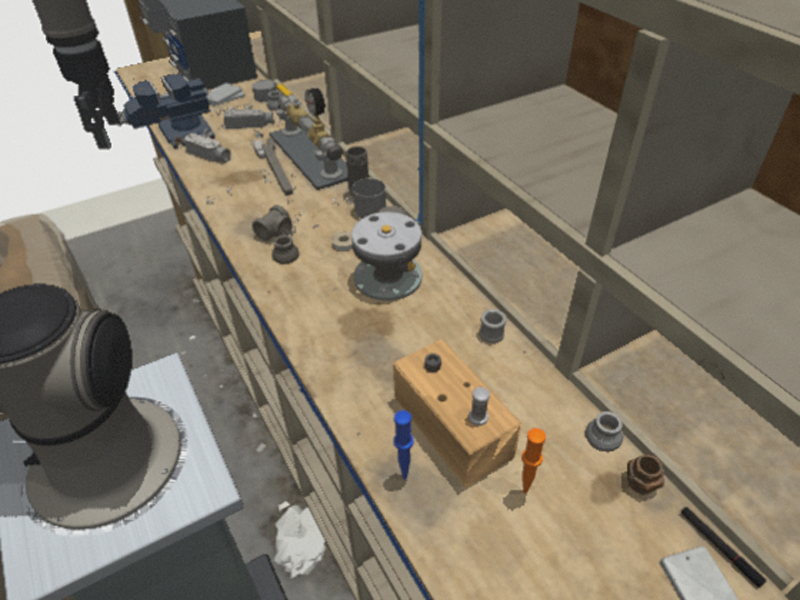

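The top view shows the blind at about (320,288) and the timber block at (510,338), with a steel piece in its right hole (542,338) and a dark one in the left (480,339). There are three drift-like things: steel (542,338), blue (527,397) and orange (588,327). The steel one in the block fits the description; I'll confirm it in an enlarged crop.

```bash
python3 - <<'E'
from h import *
import pickle
C=pickle.load(open("C.pkl","rb"))
t=cv2.imread("pics/top0.png"); s=cv2.imread("pics/scene0.png")
def crop(im,u,v,w,h,k): return cv2.resize(im[v:v+h,u:u+w],(w*k,h*k),interpolation=cv2.INTER_CUBIC)
a=np.hstack([crop(t,310,212,100,75,4),crop(t,190,170,100,75,4)])
b=np.hstack([crop(s,260,235,100,75,4),crop(s,235,140,100,75,4)])
cv2.imwrite("pics/m2.png",np.vstack([a,b]))
c=C["top"]
for n,uv,z in [("drift",(542,338),.14),("bolt",(480,339),.105),("blind",(320,288),.112),("blue",(527,397),.14),("orange",(588,327),.14)]:
    print(n,onz(c,np.array(uv)*.7,z).round(3))
T=q2m(ctrl.state()["tool_rot"]);print(T.round(3))
E
```

```text
drift [ 0.469 -0.262  0.14 ]
bolt [ 0.466 -0.157  0.105]
blind [0.553 0.137 0.112]
blue [ 0.365 -0.236  0.14 ]
orange [ 0.49  -0.344  0.14 ]
[[ 0.936 -0.001  0.352]
 [-0.352 -0.001  0.936]
 [-0.    -1.    -0.001]]
```

View pics/m2.png

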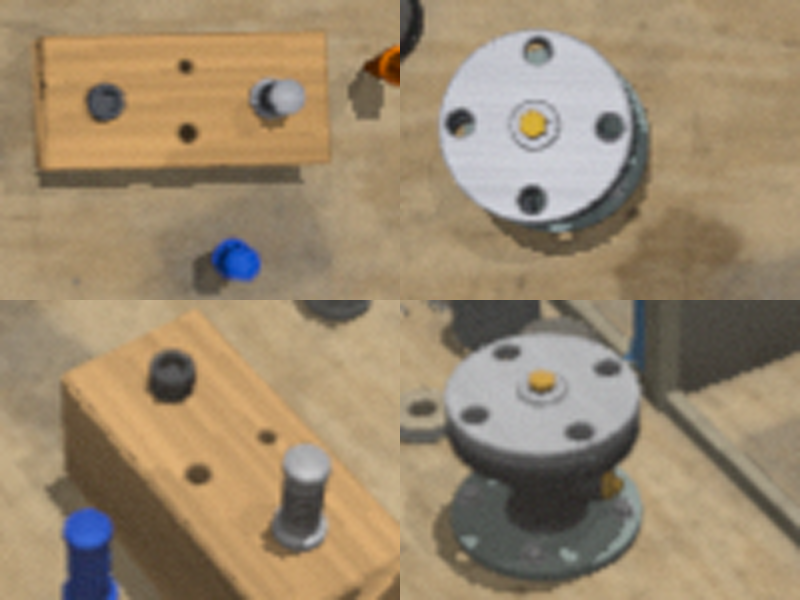

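Confirmed: the steel drift with the grooved grip stands in the block's right hole (crop 285,97) and the dark socket-head bolt in the left one (105,103). Next I take the wrist camera over the blind.

Request:
apply_moves(series=[[0.1,-0.09,0.06,0.1,0.085],[0.2,-0.18,0.06,0.2,0.085],[0.3,-0.27,0.06,0.3,0.085],[0.4,-0.355,0.06,0.36,0.085],[0.4,-0.355,0.06,0.36,0.085],[0.4,-0.355,0.06,0.36,0.085],[0.4,-0.355,0.06,0.36,0.085],[0.4,-0.355,0.06,0.36,0.085],[0.4,-0.355,0.06,0.36,0.085],[0.4,-0.355,0.06,0.36,0.085]], newtons=80)

```text
time_s: 1.15
ee_pos: [0.5552, 0.1615, 0.2732]
tool_rot: [-0.707, 0.707, -0.0, -0.0]
force: [0.5, 0.9, 0.4]
finger_gap: 0.997
```

Request:
apply_moves(series=[[0.0,0.0,0,0,0.085],[0.0,0.0,0,0,0.085]])

```text
time_s: 1.35
ee_pos: [0.5556, 0.1604, 0.2723]
tool_rot: [-0.707, 0.707, -0.002, 0.0]
force: [-0.7, 0.9, -0.4]
finger_gap: 0.995
```

```bash
python3 - <<'E'
from h import *
import pickle
c,im=snap("wrist","w1.png"); pickle.dump(c,open("cw1.pkl","wb"))
s=ctrl.state(); print(s["time_s"],s["ee_pos"],q2m(s["tool_rot"]).round(3).tolist(),s["force"],abs(s["qvel"]).max()); print(c["T"].round(3).tolist())
cv2.imwrite("pics/w1b.png",cv2.resize(im[:,:,::-1],(800,600),interpolation=cv2.INTER_CUBIC))
E
```

```text
1.4 [0.55481182 0.161412   0.272577  ] [[1.0, -0.002, 0.001], [-0.001, -0.001, 1.0], [-0.002, -1.0, -0.001]] [0.33822047 0.55256757 0.52404806] 0.030855029737353903
[[0.002, 0.961, 0.278, 0.486], [1.0, -0.001, -0.003, 0.162], [-0.002, 0.278, -0.961, 0.429], [0.0, 0.0, 0.0, 1.0]]
```

View pics/w1b.png

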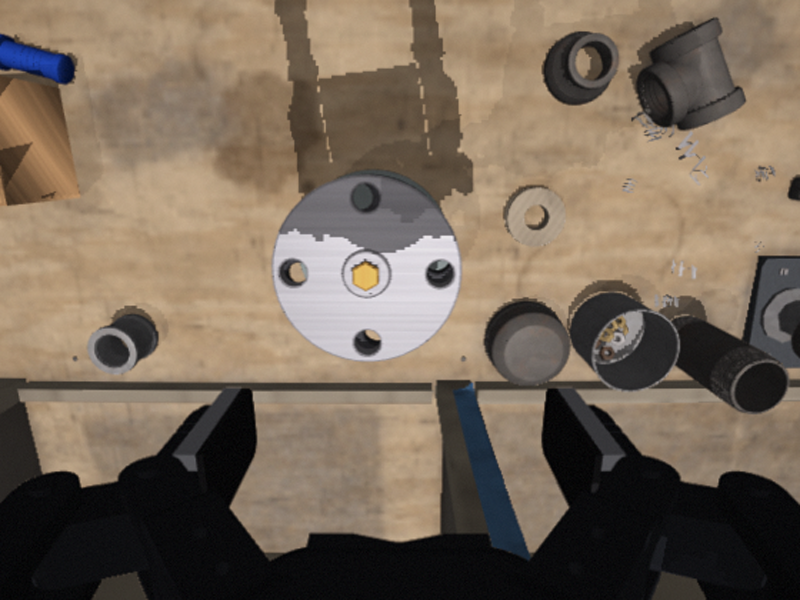

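The wrist picture shows the disc centred near (366,268), with holes at (366,197) near, (368,342) far, (293,272) and (440,272). The gripper's shadow covers the near part. I'll measure these by contour.

```bash
python3 - <<'E'
from h import *
import pickle
c=pickle.load(open("cw1.pkl","rb")); im=np.load("pics/w1.png.npy")
g=cv2.cvtColor(im,cv2.COLOR_RGB2GRAY)
x0,y0=180,110; k=8
G=cv2.resize(g[y0:y0+155,x0:x0+155],None,fx=k,fy=k,interpolation=cv2.INTER_CUBIC)
res={}
hs=cv2.cvtColor(im,cv2.COLOR_RGB2HSV); S=cv2.resize(hs[y0:y0+155,x0:x0+155,1],None,fx=k,fy=k,interpolation=cv2.INTER_CUBIC)
for n,(u,v),th in [("near",(366,197),70),("far",(368,342),150),("right(-y)",(293,272),150),("left(+y)",(440,272),150)]:
    cx=int((u*.7-x0)*k); cy=int((v*.7-y0)*k); r=14*k
    sub=G[cy-r:cy+r,cx-r:cx+r]; ss=S[cy-r:cy+r,cx-r:cx+r]
    m=((sub<th)|(ss>45)).astype(np.uint8)
    cs,_=cv2.findContours(m,cv2.RETR_EXTERNAL,cv2.CHAIN_APPROX_NONE)
    ct=max([q for q in cs if cv2.pointPolygonTest(q,(r,r),True)>-20],key=cv2.contourArea)
    e=cv2.fitEllipse(cv2.convexHull(ct)); uv=((e[0][0]+cx-r+.5)/k-.5+x0,(e[0][1]+cy-r+.5)/k-.5+y0)
    P=onz(c,uv,.112); res[n]=P; print(n,np.round(uv,2),np.round(np.array(e[1])/k,2),P.round(4), np.percentile(sub,[2,25,75]))
d=res["far"]-res["near"]; print("yaw",np.arctan2(d[1],d[0]),np.linalg.norm(d)); d=res["left(+y)"]-res["right(-y)"]; print(np.arctan2(-d[0],d[1]),np.linalg.norm(d), (sum(res.values())/4).round(4))
cv2.imwrite("pics/w1c.png",cv2.resize(im[y0:y0+155,x0:x0+155,::-1],(600,600),interpolation=cv2.INTER_CUBIC))
E
```

```text
near [254.77 134.13] [3.97 5.54] [0.5021 0.1392 0.112 ] [ 35.  69. 112.]
far [256.53 239.75] [18.71 20.09] [0.6031 0.1388 0.112 ] [ 21.  86. 205.]
right(-y) [204.61 190.71] [20.23 21.47] [0.5539 0.0908 0.112 ] [ 34. 136. 201.]
left(+y) [307.71 191.45] [20.22 20.86] [0.5548 0.1879 0.112 ] [ 26.  69. 216.]
yaw -0.0039613382288947565 0.10101315500397945
-0.009252336679950294 0.09704222386274391 [0.5535 0.1392 0.112 ]
```

View pics/w1c.png

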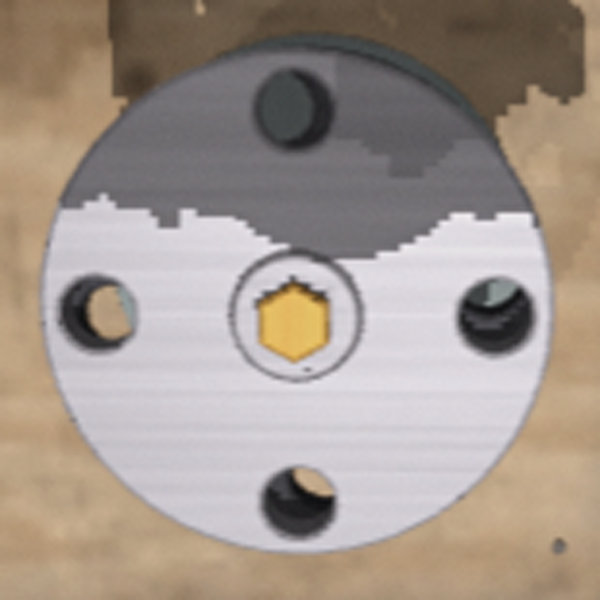

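```bash
python3 - <<'E'
from h import *
import pickle
from scipy.optimize import least_squares
c=pickle.load(open("cw1.pkl","rb")); im=np.load("pics/w1.png.npy")
g=cv2.cvtColor(im,cv2.COLOR_RGB2GRAY)
px=lambda a:(180+a[0]/3.871-.4,110+a[1]/3.871-.4)
pts={n:onz(c,px(a),.112) for n,a in dict(near=(293,109),far=(299,502),right=(98,313),left=(496,316),cen=(297,300)).items()}
for n,p in pts.items(): print(n,p.round(4))
d=pts["far"]-pts["near"]; e=pts["left"]-pts["right"]; print(np.arctan2(d[1],d[0]),np.linalg.norm(d),np.arctan2(-e[0],e[1]),np.linalg.norm(e))
print(g[126:152,244:270])
# disc outline: bright/grey face vs rest, robust circle on z=.112
b=cv2.GaussianBlur(im,(3,3),0).astype(float)
E
```

```text
near [0.5053 0.1396 0.112 ]
far [0.6026 0.1391 0.112 ]
right [0.5537 0.0911 0.112 ]
left [0.5546 0.1879 0.112 ]
cen [0.5506 0.1396 0.112 ]
-0.005067232771436621 0.09732024154926991 -0.009580304468570406 0.09675840709728102
[[115 116 114 114 116 115 115 116 117 117 114 114 115 115 116 116 115 118
  114 117 116 117 108  99  97  97]
 [116 116 117 118 116 116 114 109 102  99  95  88  90  95 100 105 113 115
  116 116 116 115 108  96  98  99]
 [119 117 119 117 118 111  99  88  81  80  74  61  56  63  73  81  94 101
  115 116 117 118 108 100 100 100]
 [120 119 118 119 115  98  80  69  68  72  68  62  45  38  46  55  69  82
   99 112 120 119 113 103 102 101]
 [119 119 121 111  95  81  72  68  69  70  73  67  59  47  35  40  44  61
   80  99 118 122 112 106 105 102]
 [119 119 114  99  81  72  70  71  70  72  71  71  73  68  50  36  36  45
   59  80  99 113 113 103 103 103]
 [119 116  99  81  66  67  71  70  69  70  69  70  71  71  60  43  36  39
   44  60  81 102 110 102 102 102]
 [115 110  88  67  63  70  71  69  69  71  69  71  69  70  69  57  42  39
   42  46  60  88 102 103 101 102]
 [113
[... 1257 characters left out ...]
31  34  33
   40  59  81  96  98  93  94  94]
 [111 111 110 101  89  79  62  61  59  52  46  37  32  33  33  34  35  43
   57  76  99 107 109 107 109 106]
 [110 113 110 109 103  90  82  69  62  52  43  37  35  37  40  46  57  71
   82  94 104 111 111 111 111 112]
 [112 112 112 114 112 105  97  89  82  71  61  58  58  60  65  74  85  93
  100 110 114 114 113 111 112 111]
 [113 115 117 115 117 116 112 106  98  91  89  90  88  91  91  95 102 107
  112 114 115 115 116 116 114 116]
 [118 117 119 117 117 116 116 115 113 112 109 109 110 110 113 114 115 118
  116 117 118 115 117 117 116 117]
 [118 118 119 117 117 118 119 118 118 119 117 117 119 119 118 116 118 118
  119 119 118 117 118 116 117 119]]
```

```bash
python3 - <<'E'
from h import *
import pickle
from scipy.optimize import least_squares
c=pickle.load(open("cw1.pkl","rb"))
rows=np.arange(129,146); cols=[255.4,256.3,257.7,258.3,259.1,259.4,259.9,260.3,260.4,260.3,260.2,260.05,259.8,259.3,258.3,257.3,255.9]
for z in (.09,.092,.094):
    Q=np.array([onz(c,(u,v),z)[:2] for u,v in zip(cols,rows)])
    f=lambda p:np.hypot(*(Q-p).T)-.00925
    r=least_squares(f,Q.mean(0)-[0,.006]); print(z,r.x.round(4),(r.fun*1e3).round(2))
bh=[onz(c,(255.7,138),z)[:2] for z in (.110,.112)]; print(bh)
for z in (.109,.112):
  C=np.mean([onz(c,(180+a/3.871-.4,110+b/3.871-.4),z) for a,b in ((293,109),(299,502),(98,313),(496,316))],0); print(z,C.round(4))
  for j in(-.155,-.135,-.115):
    th=-.006-j; print(j,"near",(C[:2]-.049*np.array([np.cos(th),np.sin(th)])).round(4),"far",(C[:2]+.049*np.array([np.cos(th),np.sin(th)])).round(4))
E
```

```text
0.09 [0.5063 0.1335] [-0.04 -0.32 -0.07 -0.2  -0.02 -0.14  0.03  0.21  0.21  0.12  0.11  0.16
  0.22  0.16 -0.17 -0.3  -0.45]
0.092 [0.5061 0.1337] [-0.06 -0.33 -0.07 -0.2  -0.02 -0.14  0.03  0.22  0.22  0.12  0.12  0.17
  0.22  0.16 -0.17 -0.31 -0.46]
0.094 [0.506  0.1338] [-0.08 -0.34 -0.08 -0.2  -0.01 -0.13  0.04  0.23  0.23  0.13  0.13  0.17
  0.22  0.16 -0.18 -0.32 -0.48]
[array([0.50560871, 0.13982504]), array([0.50548348, 0.13996212])]
0.109 [0.5547 0.1392 0.109 ]
-0.155 near [0.5062 0.1319] far [0.6032 0.1465]
-0.135 near [0.5061 0.1329] far [0.6033 0.1455]
-0.115 near [0.506  0.1339] far [0.6034 0.1446]
0.112 [0.554  0.1394 0.112 ]
-0.155 near [0.5056 0.1322] far [0.6025 0.1467]
-0.135 near [0.5055 0.1331] far [0.6026 0.1457]
-0.115 near [0.5053 0.1341] far [0.6028 0.1448]
```

Request:
apply_moves(series=[[-0.01,-0.05,0.03,0,0.085],[-0.02,-0.1,0.03,0,0.085],[-0.03,-0.15,0.03,0,0.085],[-0.037,-0.2,0.03,0,0.085],[-0.037,-0.25,0.03,0,0.085],[-0.037,-0.3,0.03,0,0.085],[-0.037,-0.35,0.03,0,0.085],[-0.037,-0.4,0.03,0,0.085],[-0.037,-0.4,0.03,0,0.085],[-0.037,-0.4,0.03,0,0.085]])

```text
time_s: 2.4
ee_pos: [0.5175, -0.2386, 0.3022]
tool_rot: [-0.707, 0.707, -0.002, -0.0]
force: [1.0, 0.6, -0.5]
finger_gap: 0.999
```

```bash
python3 - <<'E'
from h import *
import pickle
c,im=snap("wrist","w2.png"); pickle.dump(c,open("cw2.pkl","wb"))
s=ctrl.state(); print(s["time_s"],s["ee_pos"],q2m(s["tool_rot"]).round(3).tolist(),s["force"],abs(s["qvel"]).max())
print(proj(c,[.469,-.262,.145]),proj(c,[.466,-.157,.105]))
cv2.imwrite("pics/w2b.png",cv2.resize(im[:,:,::-1],(800,600),interpolation=cv2.INTER_CUBIC))
E
```

```text
2.45 [ 0.5177464  -0.23724318  0.30241044] [[1.0, -0.003, 0.0], [-0.0, 0.0, 1.0], [-0.003, -1.0, 0.0]] [ 0.77209695  1.22145658 -0.39759189] 0.02966667381439367
[252.09181581 140.07027851] [359.47214103 134.29776251]
```

View pics/w2b.png

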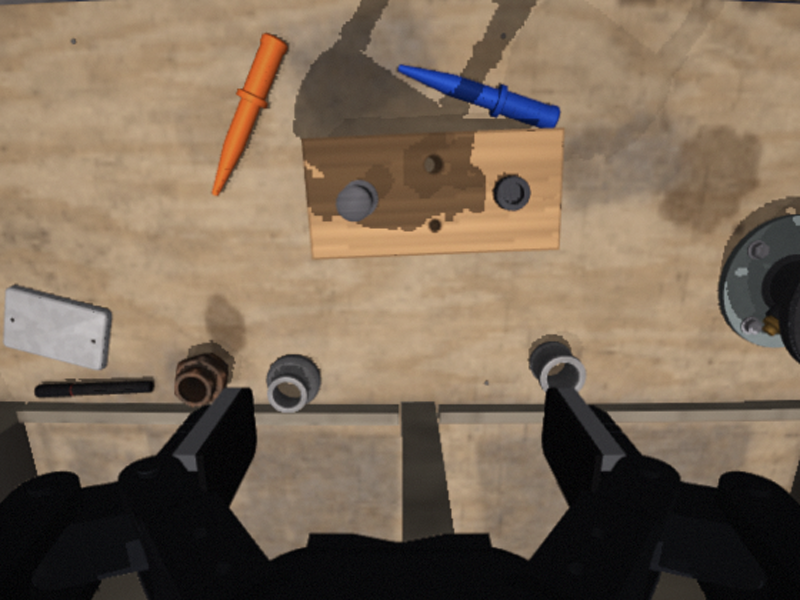

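In this view the drift's head is at (357,201) and the bolt at (511,192). The blue and orange look-alikes lie flat on the bench. I'll measure the drift and bolt by saturation mask.

```bash
python3 - <<'E'
from h import *
import pickle
c=pickle.load(open("cw2.pkl","rb")); im=np.load("pics/w2.png.npy")
hs=cv2.cvtColor(im,cv2.COLOR_RGB2HSV)
for n,(u,v),z,r in [("drift",(250,141),.145,20),("bolt",(358,134),.105,16)]:
    k=8; u0,v0=u-r,v-r
    S=cv2.resize(hs[v0:v+r,u0:u+r,1],None,fx=k,fy=k,interpolation=cv2.INTER_CUBIC)
    t,m=cv2.threshold(S,0,255,cv2.THRESH_BINARY_INV+cv2.THRESH_OTSU)
    cs,_=cv2.findContours(m,cv2.RETR_EXTERNAL,cv2.CHAIN_APPROX_NONE)
    ct=max(cs,key=cv2.contourArea); e=cv2.fitEllipse(cv2.convexHull(ct))
    uv=((e[0][0]+.5)/k-.5+u0,(e[0][1]+.5)/k-.5+v0)
    x,y,w,h=np.array(cv2.boundingRect(ct))/k
    print(n,t,np.round(uv,2),"axes",np.round(np.array(e[1])/k,2),"bb",x+u0,y+v0,w,h,"P",onz(c,uv,z).round(4),c["f"]*.022/(.455-z))
crop=im[115:167,225:385,::-1]; cv2.imwrite("pics/w2c.png",cv2.resize(crop,(800,260),interpolation=cv2.INTER_CUBIC))
for P in ([.469,-.262,.145],[.469,-.262,.094],[.469,-.262,.089]): print(proj(c,P))
E
```

```text
drift 66.0 [249.51 140.12] axes [27.2  31.14] bb 235.125 125.875 29.75 29.25 P [ 0.469  -0.2643  0.145 ] 24.46934530679421
bolt 67.0 [358.04 134.72] axes [24.37 25.35] bb 346.0 123.0 25.25 24.375 P [ 0.4664 -0.1584  0.105 ] 21.672848700303447
[252.09181581 140.07027851]
[255.85063231 136.66572239]
[256.16430531 136.38169369]
```

View pics/w2c.png

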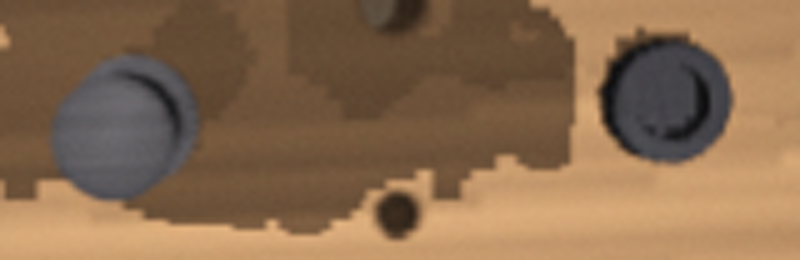

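```bash
python3 - <<'E'
from h import *
import pickle
c=pickle.load(open("cw2.pkl","rb"))
print(onz(c,(247.6,141.8),.145),onz(c,(251.4,138.4),.094),onz(c,(225+666/5-.4,115+100/5-.4),.105))
E
```

```text
[ 0.47051295 -0.26606111  0.145     ] [ 0.47075516 -0.26665931  0.094     ] [ 0.46630312 -0.15867181  0.105     ]
```

Drift is at about (0.4705, -0.2663) and bolt at (0.4663, -0.1587). I'll go over the drift and come down round the grip.

Request:
apply_moves(series=[[-0.047,-0.0285,0,0,0.06],[-0.047,-0.0285,0,0,0.06],[-0.047,-0.0285,-0.04,0,0.06],[-0.047,-0.0285,-0.08,0,0.06],[-0.047,-0.0285,-0.12,0,0.06],[-0.047,-0.0285,-0.15,0,0.06],[-0.047,-0.0285,-0.175,0,0.06],[-0.047,-0.0285,-0.185,0,0.06],[-0.047,-0.0285,-0.19,0,0.06],[-0.047,-0.0285,-0.19,0,0.06]])

```text
time_s: 3.45
ee_pos: [0.4714, -0.2651, 0.113]
tool_rot: [-0.707, 0.707, -0.0, -0.001]
force: [-0.5, 0.1, -0.3]
finger_gap: 0.7
```

```bash
python3 - <<'E'
from h import *
import pickle
c,im=snap("wrist","w3.png"); s=ctrl.state(); print(s["ee_pos"],s["force"],s["moment"],s["finger_gap"])
cv2.imwrite("pics/w3b.png",im[:,:,::-1])
E
```

```text
[ 0.47155476 -0.26553471  0.11352556] [ 0.3354348  -0.10121527  0.62178516] [-0.00810905 -0.00608325 -0.00998124] 0.6975494360379441
```

View pics/w3b.png

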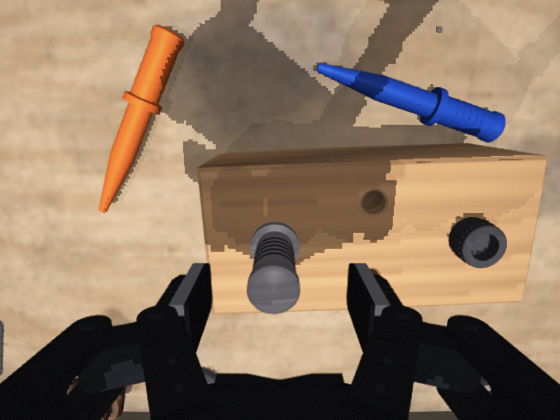

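The drift's head is at (274,289), between the fingers (210 and 347): well centred. I lower 4 mm and close.

Request:
apply_moves(series=[[0,0,-0.002,0,0.06],[0,-0.0005,-0.004,0,0.05],[0,-0.0005,-0.004,0,0.03],[0,-0.0005,-0.004,0,0.015],[0,-0.0005,-0.004,0,0.005],[0,-0.0005,-0.004,0,0.005],[0,-0.0005,-0.004,0,0.005],[0,-0.0005,-0.004,0,0.005],[0,-0.0005,-0.004,0,0.005],[0,-0.0005,-0.004,0,0.005]], newtons=90)

```text
time_s: 4.5
ee_pos: [0.4718, -0.2665, 0.1101]
tool_rot: [-0.706, 0.708, 0.0, -0.0]
force: [-1.9, -0.8, 5.8]
finger_gap: 0.22
```

```bash
python3 - <<'E'
from h import *
import pickle
s=ctrl.state(); print(s["time_s"],s["ee_pos"],s["force"],s["moment"],s["finger_gap"]*.0854,q2m(s["tool_rot"]).round(4).tolist())
E
```

```text
4.5 [ 0.47182885 -0.26646658  0.11006639] [-1.90037579 -0.79880047  5.78667768] [-0.2674166   0.16072331 -0.0249677 ] 0.01876562551324753 [[1.0, -0.0002, -0.0004], [0.0004, -0.0019, 1.0], [-0.0002, -1.0, -0.0019]]
```

Request:
apply_moves(series=[[0,0,0.01,0,0.005],[0,0,0.04,0,0.005],[0,0,0.08,0,0.005],[0,0,0.115,0,0.005],[0,0.03,0.13,0,0.005],[0.01,0.07,0.13,0,0.005],[0.015,0.115,0.13,0,0.005],[0.02,0.16,0.13,0,0.005],[0.025,0.205,0.13,0,0.005],[0.03,0.25,0.13,0,0.005]])

```text
time_s: 5.5
ee_pos: [0.5011, -0.0144, 0.2398]
tool_rot: [-0.707, 0.708, -0.001, -0.001]
force: [0.6, 0.1, -3.2]
finger_gap: 0.219
```

```bash
python3 - <<'E'
from h import *
s=ctrl.state(); print(s["time_s"],s["ee_pos"],s["force"],s["moment"],s["finger_gap"]*.0854)
E
```

```text
5.5 [ 0.50107721 -0.01439859  0.23982983] [ 0.59655389  0.13920538 -3.24389644] [ 0.03596004 -0.02691147  0.07154625] 0.018732941706935298
```

Request:
apply_moves(series=[[0.003,0.04,0,0,0.005],[0.006,0.08,0,0,0.005],[0.006,0.12,0,0,0.005],[0.006,0.145,0,0,0.005],[0.006,0.151,0,0,0.005],[0.006,0.151,0,0,0.005],[0.006,0.151,0,0,0.005]])

```text
time_s: 6.2
ee_pos: [0.5069, 0.1358, 0.2396]
tool_rot: [-0.706, 0.708, -0.001, -0.001]
force: [-0.1, -0.3, -3.3]
finger_gap: 0.221
```

```bash
python3 - <<'E'
from h import *
import pickle
C={}
for n in ("wrist","scene","top"):
    C[n],im=snap(n,n+"4.png")
pickle.dump(C,open("C4.pkl","wb"))
P=[]
for i in range(1): s=ctrl.state(); print(s["time_s"],s["ee_pos"],s["force"],s["moment"])
a=cv2.imread("pics/wrist4.png"); b=cv2.imread("pics/scene4.png"); t=cv2.imread("pics/top4.png")
print(proj(C["scene"],[.505,.1365,.13]),proj(C["top"],[.505,.1365,.13]),proj(C["wrist"],[.505,.1365,.13]))
cv2.imwrite("pics/w4.png",np.vstack([np.hstack([cv2.resize(a[100:300,180:380],(400,400)),cv2.resize(b[130:230,220:320],(400,400),interpolation=cv2.INTER_CUBIC)])]))
E
```

```text
6.35 [0.50714017 0.13541774 0.23982766] [-0.54691237 -0.70765686 -3.29142427] [-0.02121829  0.01941422 -0.0083647 ]
[252.81887729 161.40108297] [222.540501   219.60621421] [279.24976428 203.66526524]
```

View pics/w4.png

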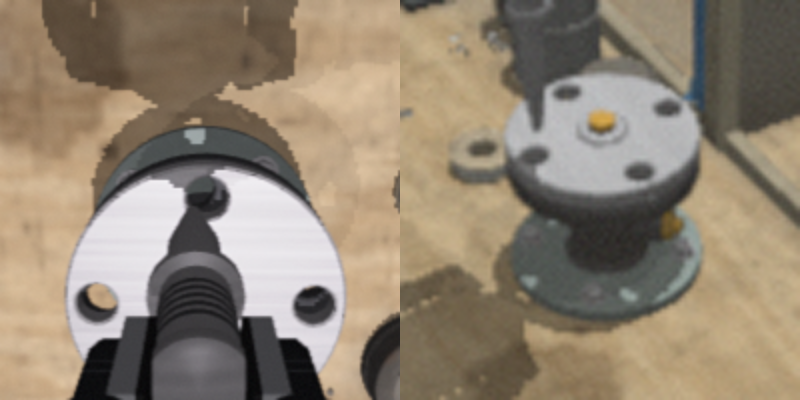

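```bash
python3 - <<'E'
from h import *
import pickle
c=pickle.load(open("C4.pkl","rb"))["wrist"]
for p in ([.5055,.1398,.112],[.506,.1335,.092]): print(proj(c,p))
for p in ((209,197),(98,302),(314,304)): print(onz(c,(180+p[0]/2-.25,100+p[1]/2-.25),.111).round(4))
im=np.load("pics/wrist4.png.npy"); g=cv2.cvtColor(im,cv2.COLOR_RGB2GRAY); print(g[184:214:1,268:300])
E
```

```text
[283.18515498 198.99473283]
[276.02494083 194.34663823]
[0.5051 0.1407 0.111 ]
[0.5532 0.0915 0.111 ]
[0.554  0.1877 0.111 ]
[[106 106 107 106 106 108 108 109 113 116 117 117 117 117 117 111 102 101
  100 110 117 117 116 115 141 157 153 153 150 147 135 123]
 [110 114 119 120 122 123 125 127 126 127 127 127 127 130 127 117 107 105
  112 185 226 227 229 229 227 219 203 185 177 166 138 138]
 [124 123 123 125 123 126 126 123 124 124 125 124 126 122 124 112 103 108
  125 190 225 227 225 225 225 224 224 223 221 222 211 198]
 [125 124 125 125 123 123 125 123 123 123 122 121 117 110 105  97  99 152
  202 220 223 223 223 221 223 223 223 223 221 223 223 222]
 [128 126 126 127 126 127 127 126 126 117 109 101  92  88  85  79  78 106
  144 167 194 214 223 224 224 222 223 223 223 222 223 221]
 [129 129 126 128 130 130 127 126 119 102  92  83  79  80  80  80  80  70
   84 109 141 167 196 220 228 227 227 226 227 227 227 227]
 [128 129 129 129 130 130 122 113  99  84  78  80  80  78  80  80  80  74
   68  81  99 114 147 190 220 229 229 228 228 229 228 233]
 [125 126 127 129 128 124 110  93  82  78  7
[... 2315 characters left out ...]
7 232 231 230 229 229 228 229 228]
 [233 218 147  66  55  58  56  59  61  60  58  60  57  56  65  76  95 128
  154 162 166 189 222 235 233 231 231 231 231 231 230 230]
 [236 190  94  56  57  59  59  60  58  59  59  61  58  59  60 100 149 171
  192 207 224 234 234 234 233 232 232 232 232 232 232 232]
 [223 151  63  55  58  58  61  61  58  60  61  60  59  59  57  96 196 239
  239 236 236 235 234 234 234 233 234 234 234 233 233 234]
 [191  97  54  55  58  59  59  61  59  60  58  61  59  59  56  64 130 212
  237 237 234 234 235 235 234 234 234 234 234 234 234 233]
 [122  60  55  57  59  59  58  58  59  61  56  60  59  59  58  53  71 156
  221 234 232 232 232 231 232 232 232 231 232 232 231 232]]
```

```bash
python3 - <<'E'
from h import *
import pickle
c=pickle.load(open("C4.pkl","rb"))["wrist"]
im=np.load("pics/wrist4.png.npy"); g=cv2.cvtColor(im,cv2.COLOR_RGB2GRAY).astype(int)
for z in (.128,.135,.14,.145,.15,.16,.17): print(z,proj(c,[.5055,.1355,z]).round(1))
for v in range(203,228,3):
    r=g[v,255:300]; w=np.where(r<110)[0]; print(v,255+w.min(),255+w.max(),255+(w.min()+w.max())/2)
E
```

```text
0.128 [278.  203.7]
0.135 [278.  205.9]
0.14 [277.9 207.5]
0.145 [277.9 209.2]
0.15 [277.8 211. ]
0.16 [277.8 214.7]
0.17 [277.7 218.8]
203 274 292 283.0
206 273 291 282.0
209 271 284 277.5
212 269 283 276.0
215 267 285 276.0
218 266 287 276.5
221 265 288 276.5
224 264 289 276.5
227 264 291 277.5
```

Request:
apply_moves(series=[[0,0.0013,-0.005,0,0.005],[0,0.0013,-0.01,0,0.005],[0,0.0013,-0.014,0,0.005],[0,0.0013,-0.017,0,0.005],[0,0.0013,-0.02,0,0.005],[0,0.0013,-0.023,0,0.005],[0,0.0013,-0.026,0,0.005],[0,0.0013,-0.028,0,0.005]])

```text
time_s: 7.15
ee_pos: [0.5071, 0.1367, 0.2115]
tool_rot: [-0.707, 0.708, -0.001, -0.0]
force: [0.5, 0.8, -3.4]
finger_gap: 0.219
```

Request:
apply_moves(series=[[0,0,-0.003,0,0.005],[0,0,-0.006,0,0.005],[0,0,-0.009,0,0.005],[0,0,-0.012,0,0.005],[0,0,-0.015,0,0.005],[0,0,-0.017,0,0.005]])

```text
time_s: 7.75
ee_pos: [0.5071, 0.137, 0.1944]
tool_rot: [-0.707, 0.707, -0.001, -0.0]
force: [-0.2, 1.0, -1.1]
finger_gap: 0.222
```

Request:
apply_moves(series=[[0,-0.0005,-0.001,0,0.005],[0,-0.001,-0.002,0,0.005],[0,-0.0015,-0.003,0,0.005],[0,-0.002,-0.005,0,0.005],[0,-0.0025,-0.007,0,0.005],[0,-0.003,-0.009,0,0.005]])

```text
time_s: 8.35
ee_pos: [0.5075, 0.135, 0.1858]
tool_rot: [0.708, -0.707, 0.001, -0.0]
force: [0.4, 6.6, 3.0]
finger_gap: 0.217
```

```bash
python3 - <<'E'
from h import *
s=ctrl.state(); print(s["time_s"],s["ee_pos"],s["force"],s["moment"])
E
```

```text
8.35 [0.50746347 0.13504613 0.18580737] [0.37236572 6.57086052 2.99558809] [ 1.86160095  0.0565078  -0.01083365]
```

Request:
apply_moves(series=[[0,-0.0015,-0.001,0,0.005],[0,-0.002,-0.002,0,0.005],[0,-0.002,-0.004,0,0.005],[0,-0.002,-0.006,0,0.005],[0,-0.002,-0.008,0,0.005],[0,-0.002,-0.01,0,0.005]])

```text
time_s: 8.95
ee_pos: [0.5078, 0.1343, 0.1764]
tool_rot: [0.708, -0.706, 0.0, -0.001]
force: [-0.2, 6.7, 3.5]
finger_gap: 0.222
```

```bash
python3 - <<'E'
from h import *
s=ctrl.state(); print(s["time_s"],s["ee_pos"],s["force"],s["moment"])
E
```

```text
8.95 [0.50779049 0.13428075 0.17638692] [-0.18272705  6.71447036  3.46111882] [1.85101596 0.13780157 0.00350902]
```

Request:
apply_moves(series=[[0,-0.0012,-0.002,0,0.005],[0,-0.0012,-0.004,0,0.005],[0,-0.0012,-0.006,0,0.005],[0,-0.0012,-0.008,0,0.005],[0,-0.0012,-0.01,0,0.005],[0,-0.0012,-0.012,0,0.005]])

```text
time_s: 9.55
ee_pos: [0.5078, 0.1341, 0.1647]
tool_rot: [0.709, -0.705, 0.0, -0.001]
force: [-1.4, 6.5, 2.5]
finger_gap: 0.22
```

```bash
python3 - <<'E'
from h import *
s=ctrl.state(); print(s["time_s"],s["ee_pos"],s["force"],s["moment"],q2m(s["tool_rot"]).round(4).tolist())
E
```

```text
9.55 [0.50784079 0.13414446 0.16472055] [-1.36374021  6.5075213   2.53203999] [1.63351276 0.26171757 0.00495979] [[1.0, 0.0015, 0.0017], [-0.0017, 0.0058, 1.0], [0.0015, -1.0, 0.0058]]
```

Request:
apply_moves(series=[[-0.0003,-0.001,-0.002,0,0.005],[-0.0003,-0.001,-0.004,0,0.005],[-0.0003,-0.001,-0.006,0,0.005],[-0.0003,-0.001,-0.008,0,0.005],[-0.0003,-0.001,-0.01,0,0.005]])

```text
time_s: 10.05
ee_pos: [0.5077, 0.1338, 0.1552]
tool_rot: [0.71, -0.705, -0.0, -0.001]
force: [-0.2, 4.9, 2.3]
finger_gap: 0.219
```

```bash
python3 - <<'E'
from h import *
s=ctrl.state(); print(s["time_s"],s["ee_pos"],s["force"],s["moment"],q2m(s["tool_rot"]).round(4).tolist())
E
```

```text
10.05 [0.50773094 0.13379672 0.15515185] [-0.19219143  4.91477655  2.33127693] [1.21274908 0.18171303 0.00678561] [[1.0, 0.0024, 0.0016], [-0.0016, 0.0069, 1.0], [0.0024, -1.0, 0.0069]]
```

Request:
apply_moves(series=[[0,-0.0008,-0.002,0,0.005],[0,-0.0008,-0.004,0,0.005],[0,-0.0008,-0.006,0,0.005],[0,-0.0008,-0.008,0,0.005],[0,-0.0008,-0.01,0,0.005]])

```text
time_s: 10.55
ee_pos: [0.5078, 0.1334, 0.1456]
tool_rot: [0.71, -0.704, -0.001, -0.002]
force: [-1.1, 4.2, 2.2]
finger_gap: 0.223
```

```bash
python3 - <<'E'
from h import *
s=ctrl.state(); print(s["time_s"],s["ee_pos"],s["force"],s["moment"],q2m(s["tool_rot"]).round(4).tolist())
E
```

```text
10.55 [0.50781931 0.1334431  0.14555696] [-1.05659919  4.16173643  2.18001545] [1.13888394 0.15778194 0.00826971] [[1.0, 0.0031, 0.0014], [-0.0015, 0.0077, 1.0], [0.0031, -1.0, 0.0077]]
```

Request:
apply_moves(series=[[0,-0.0003,-0.0015,0,0.005],[0,-0.0003,-0.003,0,0.005],[0,-0.0003,-0.0045,0,0.005],[0,-0.0003,-0.006,0,0.005],[0,-0.0003,-0.007,0,0.005]])

```text
time_s: 11.05
ee_pos: [0.5078, 0.1335, 0.1387]
tool_rot: [0.71, -0.704, -0.001, -0.002]
force: [-0.7, 5.0, 2.6]
finger_gap: 0.218
```

```bash
python3 - <<'E'
from h import *
s=ctrl.state(); print(s["time_s"],s["ee_pos"],s["force"],s["moment"],q2m(s["tool_rot"]).round(4).tolist())
E
```

```text
11.05 [0.50776942 0.13349762 0.13872846] [-0.66890488  5.00026221  2.57156712] [1.10708585 0.24394452 0.07476714] [[1.0, 0.0033, 0.0015], [-0.0015, 0.0083, 1.0], [0.0032, -1.0, 0.0083]]
```

Request:
apply_moves(series=[[0,-0.0003,-0.0005,0,0.005],[0,-0.0003,-0.001,0,0.005],[0,-0.0003,-0.0015,0,0.005]])

```text
time_s: 11.35
ee_pos: [0.5077, 0.1335, 0.1375]
tool_rot: [0.71, -0.704, -0.001, -0.002]
force: [-1.2, 5.0, 2.2]
finger_gap: 0.218
```

Request:
apply_moves(series=[[0,-0.0003,-0.0004,0,0.005],[0,-0.0003,-0.0008,0,0.005],[0,-0.0003,-0.0012,0,0.005]])

```text
time_s: 11.65
ee_pos: [0.5077, 0.1336, 0.1365]
tool_rot: [0.71, -0.704, -0.001, -0.002]
force: [-0.6, 5.3, 2.5]
finger_gap: 0.222
```

Request:
apply_moves(series=[[0,-0.0003,-0.0004,0,0.005],[0,-0.0003,-0.0008,0,0.005],[0,-0.0003,-0.0012,0,0.005]])

```text
time_s: 11.95
ee_pos: [0.5077, 0.1336, 0.1356]
tool_rot: [0.711, -0.704, -0.001, -0.002]
force: [-1.4, 3.5, 2.1]
finger_gap: 0.219
```

Request:
apply_moves(series=[[0,-0.0003,-0.0004,0,0.005],[0,-0.0003,-0.0008,0,0.005],[0,-0.0003,-0.001,0,0.005]])

```text
time_s: 12.25
ee_pos: [0.5077, 0.1335, 0.1348]
tool_rot: [0.711, -0.703, -0.001, -0.002]
force: [-2.4, 5.2, 1.6]
finger_gap: 0.217
```

Request:
apply_moves(series=[[0,-0.0003,-0.0004,0,0.005],[0,-0.0003,-0.0008,0,0.005],[0,-0.0003,-0.001,0,0.005]])

```text
time_s: 12.55
ee_pos: [0.5076, 0.1335, 0.134]
tool_rot: [0.711, -0.703, -0.001, -0.002]
force: [-1.1, 5.1, 2.2]
finger_gap: 0.219
```

Request:
apply_moves(series=[[0,-0.0003,-0.0004,0,0.005],[0,-0.0003,-0.0008,0,0.005],[0,-0.0003,-0.001,0,0.005]])

```text
time_s: 12.85
ee_pos: [0.5076, 0.1335, 0.1333]
tool_rot: [0.711, -0.703, -0.001, -0.002]
force: [-0.8, 5.7, 1.9]
finger_gap: 0.219
```

Request:
apply_moves(series=[[0,-0.0003,-0.0004,0,0.005],[0,-0.0003,-0.0008,0,0.005],[0,-0.0003,-0.001,0,0.005]])

```text
time_s: 13.15
ee_pos: [0.5076, 0.1335, 0.1326]
tool_rot: [0.711, -0.703, -0.002, -0.002]
force: [-0.9, 5.0, 2.3]
finger_gap: 0.221
```

Request:
apply_moves(series=[[0,-0.0003,-0.0004,0,0.005],[0,-0.0003,-0.0008,0,0.005],[0,-0.0003,-0.001,0,0.005]])

```text
time_s: 13.45
ee_pos: [0.5076, 0.1335, 0.1318]
tool_rot: [0.711, -0.703, -0.002, -0.002]
force: [-0.8, 5.6, 2.4]
finger_gap: 0.221
```

Request:
apply_moves(series=[[0,0.0003,-0.0004,0,0.005],[0,0.0003,-0.0008,0,0.005],[0,0.0003,-0.001,0,0.005]])

```text
time_s: 13.75
ee_pos: [0.5074, 0.1338, 0.1307]
tool_rot: [0.711, -0.703, -0.002, -0.002]
force: [-1.0, 2.7, 1.6]
finger_gap: 0.219
```

Request:
apply_moves(series=[[0,0,-0.0004,0,0.005],[0,0,-0.0008,0,0.005],[0,0,-0.001,0,0.005]])

```text
time_s: 14.05
ee_pos: [0.5077, 0.1338, 0.1306]
tool_rot: [0.711, -0.703, -0.002, -0.002]
force: [-4.2, 2.9, 9.1]
finger_gap: 0.221
```

Request:
apply_moves(series=[[0,0,-0.0006,0,0.005],[0,0,-0.0012,0,0.005],[0,0,-0.0014,0,0.005],[0,0,-0.0014,0,0.005]])

```text
time_s: 14.45
ee_pos: [0.5079, 0.1338, 0.1306]
tool_rot: [0.711, -0.703, -0.002, -0.003]
force: [-4.7, 2.4, 11.0]
finger_gap: 0.219
```

Request:
apply_moves(series=[[0,0,-0.0008,0,0.005],[0,0,-0.0014,0,0.005],[0,0,-0.0018,0,0.005],[0,0,-0.002,0,0.005],[0,0,-0.002,0,0.005],[0,0,-0.002,0,0.005]])

```text
time_s: 15.05
ee_pos: [0.5081, 0.1338, 0.1306]
tool_rot: [0.711, -0.703, -0.003, -0.003]
force: [-7.0, 2.5, 15.8]
finger_gap: 0.218
```

```bash
python3 - <<'E'
from h import *
s=ctrl.state(); print(s["time_s"],s["ee_pos"],s["force"],s["moment"],q2m(s["tool_rot"]).round(4).tolist())
E
```

```text
15.05 [0.50812886 0.13384951 0.13056825] [-6.99866845  2.54532433 15.82282593] [0.59389352 1.11927099 0.01519439] [[1.0, 0.0091, 0.0001], [-0.0002, 0.012, 0.9999], [0.0091, -0.9999, 0.012]]
```

Request:
apply_moves(series=[[-0.0008,0,-0.0008,0,0.005],[-0.0008,0,-0.0014,0,0.005],[-0.0008,0,-0.0018,0,0.005],[-0.0008,0,-0.0021,0,0.005],[-0.0008,0,-0.0021,0,0.005],[-0.0008,0,-0.0021,0,0.005],[-0.0008,0,-0.0021,0,0.005]])

```text
time_s: 15.75
ee_pos: [0.5079, 0.1339, 0.1305]
tool_rot: [0.711, -0.703, -0.004, -0.004]
force: [-5.1, 2.8, 16.5]
finger_gap: 0.223
```

Request:
apply_moves(series=[[-0.0002,0,0,0,0.005],[-0.0002,0,0,0,0.005],[-0.0002,0,0,0,0.023],[-0.0002,0,0,0,0.027],[-0.0002,0,0,0,0.032],[-0.0002,0,0,0,0.032],[-0.0002,0,0,0,0.032]])

```text
time_s: 16.45
ee_pos: [0.5078, 0.1337, 0.1304]
tool_rot: [0.711, -0.703, -0.004, -0.004]
force: [-0.1, -0.3, -0.3]
finger_gap: 0.374
```

```bash
python3 - <<'E'
from h import *
s=ctrl.state(); print(s["time_s"],s["ee_pos"],s["force"],s["moment"],s["finger_gap"]*.0854,q2m(s["tool_rot"]).round(4).tolist())
E
```

```text
16.45 [0.50783822 0.13365028 0.13038893] [-0.09932042 -0.2754884  -0.26327131] [-0.01675921  0.00848064  0.000504  ] 0.03196218555725015 [[0.9999, 0.0117, 0.0001], [-0.0002, 0.0119, 0.9999], [0.0117, -0.9999, 0.0119]]
```

Request:
apply_moves(series=[[0,0,0.01,0,0.036],[0,0,0.03,0,0.04],[0,0,0.07,0,0.05],[0,0,0.11,0,0.06],[0.02,0,0.142,0,0.06],[0.06,0.005,0.142,0,0.06],[0.09,0.01,0.142,0,0.06],[0.09,0.01,0.142,0,0.06],[0.09,0.01,0.142,0,0.06]])

```text
time_s: 17.35
ee_pos: [0.5977, 0.1436, 0.2722]
tool_rot: [0.711, -0.703, -0.004, -0.004]
force: [0.1, -0.2, 0.4]
finger_gap: 0.705
```

```bash
python3 - <<'E'
from h import *
import pickle
c,im=snap("wrist","w5.png"); pickle.dump(c,open("cw5.pkl","wb"))
s=ctrl.state(); print(s["time_s"],s["ee_pos"],q2m(s["tool_rot"]).round(4).tolist())
far=proj(c,[.6032,.1448,.110]); near=proj(c,[.506,.1335,.166]); print(far,near)
u,v=np.round((proj(c,[.5545,.1392,.11]))).astype(int); print(u,v)
cr=im[max(v-95,0):v+95,u-95:u+95,::-1]; cv2.imwrite("pics/w5b.png",cv2.resize(cr,None,fx=3,fy=3,interpolation=cv2.INTER_CUBIC)); print(max(v-95,0),u-95)
E
```

```text
17.4 [0.59727361 0.14357978 0.2725323 ] [[0.9999, 0.011, 0.0], [-0.0001, 0.0117, 0.9999], [0.011, -0.9999, 0.0117]]
[277.57009787 195.22055524] [262.21083479  81.72263483]
271 143
48 176
```

View pics/w5b.png

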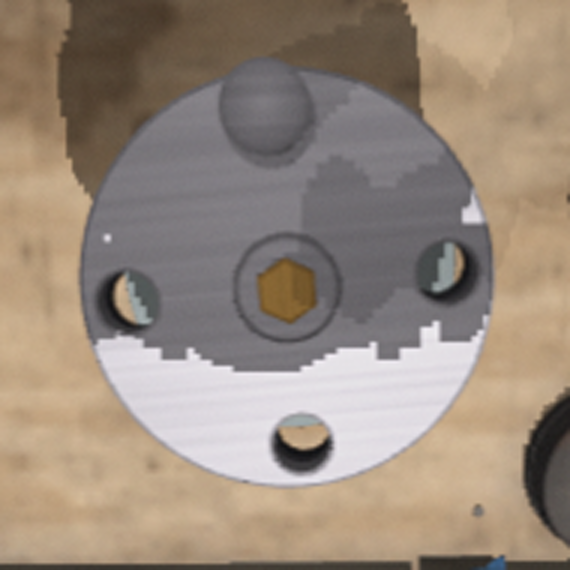

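The blind has turned: the drift stands in the near hole (crop 267,110), the far hole is at (302,443) and clear through, and the side holes are at (128,300) and (449,271).

```bash
python3 - <<'E'
from h import *
import pickle
c=pickle.load(open("cw5.pkl","rb"))
f=lambda a,z:onz(c,(176+a[0]/3-.33,48+a[1]/3-.33),z)
F=f((302,443),.1096);L=f((449,271),.1096);Rr=f((128,300),.1096);D=f((267,105),.1656)
print(F,L,Rr,D); e=L-Rr; print("blind yaw",np.arctan2(-e[0],e[1]),np.linalg.norm(e)); C=(L+Rr)/2;print(C,np.arctan2(*(F-C)[[1,0]]),np.linalg.norm(F-C))
im=np.load("pics/w5.png.npy");g=cv2.cvtColor(im,cv2.COLOR_RGB2GRAY);print(g[182:210,262:292])
E
```

```text
[0.6034083  0.14363069 0.1096    ] [0.54990891 0.18824277 0.1096    ] [0.55851816 0.0907395  0.1096    ] [0.50661352 0.13524143 0.1656    ]
blind yaw 0.08806867796760205 0.09788261261063144
[0.55421354 0.13949113 0.1096    ] 0.08394849929941095 0.04936861925773161
[[222 223 223 222 221 223 223 224 224 224 225 225 225 225 225 224 225 224
  226 225 227 226 224 224 225 224 225 226 224 223]
 [223 222 224 225 223 224 223 224 224 224 224 224 224 224 224 224 225 225
  225 224 225 224 225 224 224 223 223 223 224 223]
 [223 223 223 222 221 224 224 223 224 224 223 225 225 224 222 222 224 225
  225 225 223 223 222 223 222 221 221 220 220 219]
 [223 222 223 222 222 222 223 222 222 223 222 221 214 196 189 196 204 213
  219 221 222 221 220 220 219 221 220 220 222 221]
 [219 220 220 221 221 221 222 221 219 203 180 163 160 158 158 157 157 154
  166 191 215 224 225 226 225 226 226 226 227 227]
 [218 217 219 220 220 223 220 205 177 158 159 160 165 166 165 164 163 161
  158 161 182 212 227 227 228 227 227 227 226 225]
 [224 225 225 227 227 228 213 178 158 159 163 165 166 166 166 166 165 168
  167 165 1
[... 1965 characters left out ...]
 73  64  63  63  66  85
  103 131 164 191 213 222 222 222 221 222 221 223]
 [221 221 221 222 224 221 222 222 212 190 162 145 128 119 118 126 135 145
  152 175 208 222 222 222 222 224 223 223 224 222]
 [222 220 220 220 219 220 221 223 221 220 214 199 182 171 169 178 187 191
  207 220 224 225 226 225 225 224 223 222 213 198]
 [222 223 221 223 221 222 222 222 224 223 223 223 223 223 224 225 225 224
  226 227 227 225 224 224 221 208 192 178 159 161]
 [212 219 220 223 221 222 224 223 225 225 225 224 224 224 225 224 223 223
  223 222 215 199 189 182 167 163 162 168 170 171]
 [161 161 168 177 177 186 192 191 190 192 191 190 191 190 189 182 172 167
  160 158 161 167 171 172 176 178 176 178 176 175]]
```

Request:
apply_moves(series=[[-0.02,-0.045,0,0,0.06],[-0.04,-0.09,0,0,0.06],[-0.06,-0.135,0,0,0.06],[-0.08,-0.18,0,0,0.06],[-0.1,-0.22,0,0,0.06],[-0.12,-0.26,-0.004,0,0.06],[-0.137,-0.3,-0.004,0,0.06],[-0.137,-0.3,-0.004,0,0.06],[-0.137,-0.3,-0.004,0,0.06],[-0.137,-0.3,-0.004,0,0.06]])

```text
time_s: 18.4
ee_pos: [0.4602, -0.1554, 0.269]
tool_rot: [0.711, -0.703, -0.004, -0.004]
force: [0.1, -0.0, 0.3]
finger_gap: 0.704
```

```bash
python3 - <<'E'
from h import *
import pickle
c,im=snap("wrist","w6.png"); pickle.dump(c,open("cw6.pkl","wb"))
s=ctrl.state(); print(s["time_s"],s["ee_pos"],q2m(s["tool_rot"]).round(4).tolist())
p=proj(c,[.4662,-.157,.105]); print(p); u,v=np.round(p).astype(int)
hs=cv2.cvtColor(im,cv2.COLOR_RGB2HSV); k=8; r=22; u0,v0=u-r,v-r
S=cv2.resize(hs[v0:v+r,u0:u+r,1],None,fx=k,fy=k,interpolation=cv2.INTER_CUBIC)
t,m=cv2.threshold(S,0,255,cv2.THRESH_BINARY_INV+cv2.THRESH_OTSU)
cs,_=cv2.findContours(m,cv2.RETR_EXTERNAL,cv2.CHAIN_APPROX_NONE); ct=max(cs,key=cv2.contourArea); e=cv2.fitEllipse(cv2.convexHull(ct))
uv=((e[0][0]+.5)/k-.5+u0,(e[0][1]+.5)/k-.5+v0); print(t,uv,np.array(e[1])/k,onz(c,uv,.105),onz(c,uv,.097))
cv2.imwrite("pics/w6b.png",np.hstack([cv2.resize(im[v0:v+r,u0:u+r,::-1],(352,352),interpolation=cv2.INTER_CUBIC),cv2.cvtColor(m,cv2.COLOR_GRAY2BGR)]))
E
```

```text
18.45 [ 0.46038995 -0.1551819   0.26887789] [[0.9999, 0.0115, -0.0015], [0.0014, 0.0118, 0.9999], [0.0115, -0.9999, 0.0118]]
[274.59998307 195.20365356]
66.0 (np.float64(274.5920658111572), np.float64(194.22138786315918)) [24.8061161  27.08949471] [ 0.4652374  -0.15700527  0.105     ] [ 0.46716788 -0.15702244  0.097     ]
```

View pics/w6b.png

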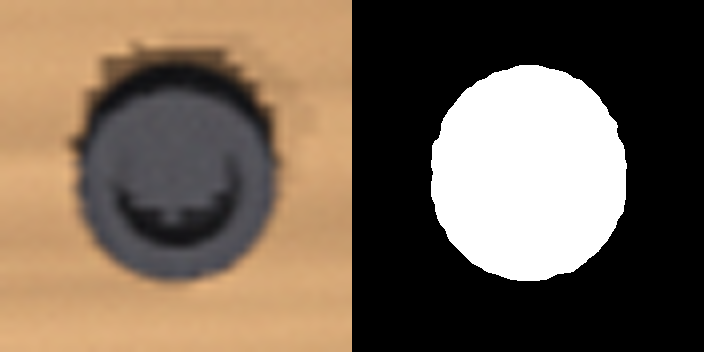

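The bolt head's top face is centred at crop (178,185), so the bolt is at about (0.4666, -0.1569). I'll come down and grip it.

Request:
apply_moves(series=[[0.006,-0.0016,-0.03,0,0.06],[0.006,-0.0016,-0.07,0,0.055],[0.006,-0.0016,-0.11,0,0.05],[0.006,-0.0016,-0.14,0,0.05],[0.006,-0.0016,-0.155,0,0.05],[0.006,-0.0016,-0.162,0,0.05],[0.006,-0.0016,-0.165,0,0.05],[0.006,-0.0016,-0.165,0,0.05],[0.006,-0.0016,-0.165,0,0.05]])

```text
time_s: 19.35
ee_pos: [0.4671, -0.1568, 0.1048]
tool_rot: [0.711, -0.703, -0.005, -0.004]
force: [0.4, -0.3, -0.2]
finger_gap: 0.589
```

Request:
apply_moves(series=[[0,0,0,0,0.04],[0,0,0,0,0.025],[0,0,0,0,0.01],[0,0,0,0,0.01],[0,0,0,0,0.01],[0,0,0,0,0.01],[0,0,0,0,0.01],[0,0,0,0,0.01]], newtons=80)

```text
time_s: 20.15
ee_pos: [0.4671, -0.1568, 0.1048]
tool_rot: [0.711, -0.703, -0.005, -0.004]
force: [-0.1, -0.3, 0.0]
finger_gap: 0.117
```

```bash
python3 - <<'E'
from h import *
s=ctrl.state(); print(s["time_s"],s["ee_pos"],s["force"],s["moment"],s["finger_gap"]*.0854,q2m(s["tool_rot"]).round(4).tolist())
E
```

```text
20.15 [ 0.46708882 -0.15682075  0.10480067] [-0.05054079 -0.31214989  0.02382723] [0.00638586 0.0105425  0.03244458] 0.009978107718862825 [[0.9999, 0.0132, -0.002], [0.0019, 0.011, 0.9999], [0.0132, -0.9999, 0.011]]
```

The fingers closed to 10 mm, so they missed the head. I rise and look again.

Request:
apply_moves(series=[[0,0,0.01,0,0.01],[0,0,0.04,0,0.01],[-0.003,0,0.08,0,0.02],[-0.006,0.001,0.12,0,0.06],[-0.0067,0.0016,0.15,0,0.06],[-0.0067,0.0016,0.164,0,0.06],[-0.0067,0.0016,0.164,0,0.06],[-0.0067,0.0016,0.164,0,0.06]])

```text
time_s: 20.95
ee_pos: [0.4601, -0.1551, 0.2686]
tool_rot: [0.711, -0.703, -0.005, -0.004]
force: [-0.4, -0.0, -0.1]
finger_gap: 0.702
```

```bash
python3 - <<'E'
from h import *
import pickle
c,im=snap("wrist","w7.png"); pickle.dump(c,open("cw7.pkl","wb"))
s=ctrl.state(); print(s["time_s"],s["ee_pos"])
hs=cv2.cvtColor(im,cv2.COLOR_RGB2HSV); u,v=275,195
for n,h in(("w7",hs),("w6",cv2.cvtColor(np.load("pics/w6.png.npy"),cv2.COLOR_RGB2HSV))):
    k=8; r=22; u0,v0=u-r,v-r
    S=cv2.resize(h[v0:v+r,u0:u+r,1],None,fx=k,fy=k,interpolation=cv2.INTER_CUBIC)
    t,m=cv2.threshold(S,66,255,cv2.THRESH_BINARY_INV)
    cs,_=cv2.findContours(m,cv2.RETR_EXTERNAL,cv2.CHAIN_APPROX_NONE); ct=max(cs,key=cv2.contourArea); e=cv2.fitEllipse(cv2.convexHull(ct))
    x,y,w,hh=np.array(cv2.boundingRect(ct))/k
    uv=((e[0][0]+.5)/k-.5+u0,(e[0][1]+.5)/k-.5+v0); print(n,np.round(uv,2),np.array(e[1])/k,(x+u0,y+v0,w,hh))
E
```

```text
21.0 [ 0.4598704  -0.15497126  0.26795534]
w7 [274.48 194.12] [24.87081909 27.08106804] (np.float64(262.75), np.float64(181.125), np.float64(24.5), np.float64(27.0))
w6 [274.59 194.22] [24.8061161  27.08949471] (np.float64(262.875), np.float64(181.125), np.float64(24.5), np.float64(27.0))
```

```bash
python3 - <<'E'
from h import *
print(ctrl.finger_overhang,[a for a in dir(ctrl) if a[0]!='_'])
E
```

```text
0.011 ['PlanningError', 'finger_overhang', 'state']
```

Request:
apply_moves(series=[[0.0065,-0.0016,-0.03,0,0.05],[0.0065,-0.0016,-0.07,0,0.045],[0.0065,-0.0016,-0.11,0,0.04],[0.0065,-0.0016,-0.14,0,0.035],[0.0065,-0.0016,-0.154,0,0.035],[0.0065,-0.0016,-0.16,0,0.035],[0.0065,-0.0016,-0.163,0,0.035],[0.0065,-0.0016,-0.163,0,0.035],[0.0065,-0.0016,-0.163,0,0.035]])

```text
time_s: 21.9
ee_pos: [0.4668, -0.1568, 0.1057]
tool_rot: [0.711, -0.703, -0.005, -0.004]
force: [0.9, -0.7, 0.0]
finger_gap: 0.408
```

```bash
python3 - <<'E'
from h import *
c1,w=snap("wrist","w8.png"); c2,s=snap("scene","s8.png")
st=ctrl.state(); print(st["time_s"],st["ee_pos"],st["force"],st["finger_gap"]*.0854)
u,v=np.round(proj(c2,[.4666,-.1569,.11])).astype(int); print(u,v,proj(c1,[.4666,-.1569,.105]))
a=cv2.resize(s[v-40:v+40,u-40:u+40],(400,400),interpolation=cv2.INTER_CUBIC); b=cv2.resize(w[200:400,180:380],(400,400),interpolation=cv2.INTER_CUBIC)
cv2.imwrite("pics/v8.png",np.hstack([a,b])[:,:,::-1])
E
```

```text
22.0 [ 0.46679911 -0.15678592  0.10574837] [ 0.68795803 -0.37124885  0.23079728] 0.03491296629720213
302 248 [277.09834943 261.23342965]
```

View pics/v8.png

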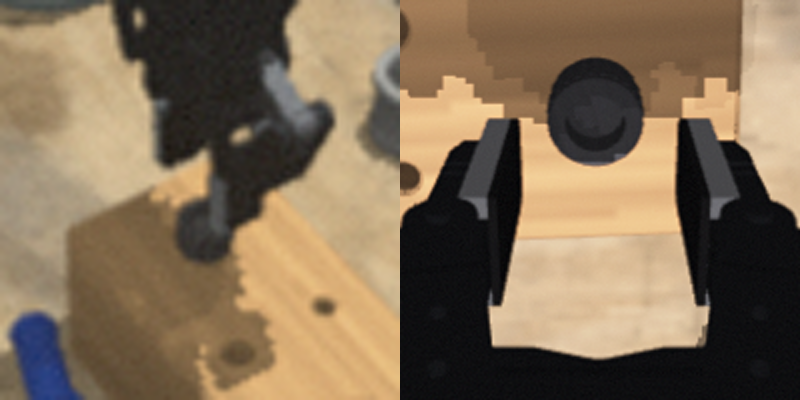

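```bash
python3 - <<'E'
from h import *
c=cam("wrist")
for z in (.094,.098,.102,.106,.11,.114,.118): print(z,[proj(c,[x,-.1568-.0175,z]).round(1).tolist() for x in (.4558,.4668,.4778)])
w=np.load("pics/w8.png.npy"); print(cv2.cvtColor(w,cv2.COLOR_RGB2GRAY)[252:290:2,214:246:2])
E
```

```text
0.094 [[243.3, 233.1], [243.9, 252.8], [244.5, 271.7]]
0.098 [[242.6, 235.9], [243.2, 255.9], [243.8, 275.1]]
0.102 [[241.9, 238.7], [242.5, 259.1], [243.2, 278.7]]
0.106 [[241.1, 241.7], [241.8, 262.5], [242.4, 282.5]]
0.11 [[240.3, 244.8], [241.0, 266.0], [241.7, 286.4]]
0.114 [[239.5, 248.1], [240.2, 269.7], [240.9, 290.4]]
0.118 [[238.6, 251.5], [239.4, 273.6], [240.1, 294.7]]
[[207 207 209 210 210 210 209 210 211 128 124 127 124 128 127 128]
 [209 209 209 210 209 208 210 209 210 127 125 124 123 123 122 124]
 [209 208 207 206 208 207 208 209 210 127 123 124 123 122 121 121]
 [205 205 206 204 205 202 202 204 203 122 119 116 115 134 134 133]
 [203 203 204 203 194  77  69  70  73  71  55  13  19 167 203 202]
 [199 199 199 202 165  68  70  73  71  70  41  12  16 160 197 196]
 [199 197 198 195  97  70  74  71  73  70  24  12   8 147 197 195]
 [194 194 194 175  74  71  73  71  71  65  11  12   6 139 195 193]
 [195 193 196 134  68  70  69  73  73  52   7  11   6 136 192 191]
 [ 68  71  67  70  71  72  71  72  72  24  12  11   6 140 197 196]
 [ 14  13  38  71  72  73  72  72  65  15  15  16   7 139 203 199]
 [ 17  18  63  70  70  70  71  71  53  12  14  11   8 107 201 199]
 [ 15  26  72  73  70  73  73  71  42  13  11   8   4 106 197 197]
 [ 12  51  71  71  69  72  70  71  16  12  10  11   9 101 194 192]
 [ 17  63  72  71  72  71  71  55   9  11   9   8   5  74 197 197]
 [ 39  72  72  71  72  70  71  39  14  11  11  10   6  74 202 202]
 [ 51  71  71  71  72  72  68  21  13   8   9  10  12  73 206 205]
 [ 70  70  72  70  71  72  62  14  13  10  12   7   6  77 210 207]
 [ 73  72  73  70  72  73  51  12  12   9   8   7   8  52 213 211]]
```

The scene crop shows a finger beside or behind the bolt head, and the wrist crop shows the head at (595,112) with the tips starting at about row 120. So the pads stand too far toward +x or too high; I'll triangulate the tip.

```bash
python3 - <<'E'
from h import *
cw=cam("wrist"); cs=cam("scene")
def tri(a,b):
    (o1,d1),(o2,d2)=ray(cw,a),ray(cs,b); d1/=np.linalg.norm(d1); d2/=np.linalg.norm(d2)
    t=np.linalg.lstsq(np.array([d1,-d2]).T,o2-o1,rcond=None)[0]; p,q=o1+t[0]*d1,o2+t[1]*d2; return (p+q)/2,np.linalg.norm(p-q)
for b in ((306.4,255),(308,256),(305,251)): print(tri((239.5,260),b))
for n,P in dict(tipL=[.4558,-.1743,.096],tipR=[.4778,-.1743,.096],bolt=[.4666,-.1569,.105]).items(): print(n,proj(cs,P).round(1),((proj(cs,P)-[262,208])*5).round(0))
s=np.load("pics/s8.png.npy"); cv2.imwrite("pics/s8c.png",s[235:270,285:325,::-1]); print(cv2.cvtColor(s,cv2.COLOR_RGB2GRAY)[238:266,294:322])
E
```

```text
(array([ 0.46507047, -0.17523285,  0.10747265]), np.float64(0.0005039680352491287))
(array([ 0.46813557, -0.17586459,  0.10240933]), np.float64(0.0018765994845632804))
(array([ 0.46081164, -0.17391317,  0.12005084]), np.float64(0.0032026800668734975))
tipL [302.1 260.1] [201. 261.]
tipR [311.  255.9] [245. 240.]
bolt [302.2 249.8] [201. 209.]
[[ 53  35  32  33  29  30  35  80 145 120  64  37  41  37  40  41  40  34
   33  37  37  41  37  35  42  33  39  45]
 [ 49  33  31  38  42  59  94 150 181 140  71  40  35  37  39  41  42  37
   37  36  34  36  38  35  39  41  44  41]
 [ 72  37  44  88 107 146 166 181 185 148  82  38  35  39  42  39  39  38
   40  38  38  40  40  36  40  40  41  34]
 [131 102 107 153 173 184 186 185 184 156  88  43  33  35  37  39  38  39
   37  37  40  39  38  38  38  31  38  38]
 [176 175 171 184 191 188 186 185 185 149  85  45  36  38  35  38  39  38
   34  37  36  35  36  37  33  43  38  43]
 [193 188 180 179 187 187 187 185 183 131  80  58  44  40  35  36  37  41
   36  36  42  38  34  40  35  41  59  85]
 [183 179 172 172 178 187 186 192 184 125  83  77  65
[... 1821 characters left out ...]
102  98 100  99  95  91  85  75  67  64  69  80  92 109 120 151 178 178
  175 177 180 180 182 184 188 192 191 188]
 [106 101 100  99 100 105 100  92  93  90  91  91 102 115 120 140 170 179
  177 177 179 181 182 182 184 191 195 194]
 [103 104 101  98  99 101 101  98 100 100  98  98 100 110 116 117 142 171
  179 175 177 179 182 183 180 185 190 193]
 [103 107 101 100  98 102 100 102 101  97  99 102 102 105 110 115 164 182
  183 180 176 177 181 182 180 183 183 186]
 [107 106 104 103 100 101 100  99 102 102 102 102 107 109 107 118 173 189
  188 183 177 178 180 182 182 179 178 177]
 [109 109 105 103 100  97 100  99 100 102 103 102 100 109 106 108 139 181
  188 186 185 182 176 178 182 184 177 175]]
```

Request:
apply_moves(series=[[0,0,-0.001,0,0.035],[0,0,-0.002,0,0.035],[0,0,-0.003,0,0.035],[0,0,-0.004,0,0.035],[0,0,-0.005,0,0.035],[0,0,-0.006,0,0.035],[0,0,-0.007,0,0.035]])

```text
time_s: 22.7
ee_pos: [0.4668, -0.1568, 0.0986]
tool_rot: [0.711, -0.703, -0.005, -0.004]
force: [0.2, -0.7, -0.3]
finger_gap: 0.412
```

```bash
python3 - <<'E'
from h import *
st=ctrl.state(); print(st["time_s"],st["ee_pos"],st["force"],st["moment"])
c2,s=snap("scene","s9.png"); print(cv2.cvtColor(s,cv2.COLOR_RGB2GRAY)[244:268,294:318])
E
```

```text
22.7 [ 0.46678092 -0.15678815  0.09863467] [ 0.23079652 -0.74253144 -0.34060472] [ 9.92575547e-05 -1.66404366e-02  5.01926553e-02]
[[168 150 153 168 179 185 190 191 188 131  65  39  37  45  36  39  41  37
   38  39  38  37  38  38]
 [166 176 170 170 171 180 184 186 189 126  65  40  40  35  35  39  35  34
   38  36  37  34  40  35]
 [167 169 167 164 171 177 175 181 184 124  80  57  48  42  39  41  45  37
   37  33  43  36  40  42]
 [168 142 131 166 172 169 147 131 122  85  79  79  71  47  36  36  40  40
   39  36  40  45  47  92]
 [130 109 115 163 145 119  93  73  67  57  76  85  73  49  39  37  44  39
   40  33  43  84 100 157]
 [100 105 115 128  94  64  58  53  52  54  75  84  76  52  36  43  40  40
   39  38  86 144 160 179]
 [ 96 105 111  93  63  56  47  47  51  55  76  85  73  51  41  39  37  37
   34  48 119 166 175 178]
 [100 105 113  84  56  48  54  57  58  60  77  86  74  46  37  36  37  39
   32  52 125 168 179 177]
 [ 98 106 106  77  61  56  57  64  64  63  77  86  68  47  40  37  39  35
   35  50 130 169 177 173]
 [ 95  99 100  71  53  55  56  63  59  60  76  84  68  47  4
[... 755 characters left out ...]
04  98  99 100  99  97  94  92  90  91  94  97 110 117 120 163 180
  181 176 180 184 180 183]
 [107 103 103  98 100  99  99 101 101  99  99  94  96 105 111 116 137 172
  179 178 178 181 182 182]
 [107 105 105 103  99  96  98 101 102 101  94  98  94 103 110 114 124 174
  183 180 176 178 180 180]
 [109 104 107 101  99  98  99  99 103 103 103 100 102 104 108 117 159 186
  189 182 179 177 180 181]
 [109 104 107 102 103 101  98  99 101 103 102 100 100  99 103 108 139 179
  192 188 184 180 176 180]
 [104 108 108 104 104 104  97  96 101  97 100 103 100 102 107 107 114 171
  189 188 188 181 180 176]
 [105 111 107 107 109 103 101 101  99  98  96 103 104 101 104 106 115 162
  187 191 189 186 184 179]]
```

Request:
apply_moves(series=[[0,0,-0.001,0,0.035],[0,0,-0.002,0,0.035],[0,0,-0.003,0,0.035],[0,0,-0.004,0,0.035],[0,0,-0.004,0,0.03],[0,0,-0.004,0,0.026],[0,0,-0.004,0,0.022],[0,0,-0.004,0,0.018],[0,0,-0.004,0,0.015],[0,0,-0.004,0,0.015]], newtons=60)

```text
time_s: 23.75
ee_pos: [0.4667, -0.1567, 0.0945]
tool_rot: [0.711, -0.703, -0.005, -0.004]
force: [-0.1, -0.1, -0.3]
finger_gap: 0.176
```

```bash
python3 - <<'E'
from h import *
st=ctrl.state(); print(st["time_s"],st["ee_pos"],st["force"],st["moment"],st["finger_gap"]*.0854)
E
```

```text
23.75 [ 0.46670285 -0.15674722  0.09447558] [-0.13958016 -0.12762864 -0.25522889] [ 0.00145442 -0.04404369  0.03613672] 0.015011668604194143
```

Still missed, with no contact at all. Together with the earlier in-hand view, where the tips sat at the top of the drift's grip, this means the fingertips really stand about 20 mm higher than I assumed. I'll reopen and go lower step by step, watching the force.

Request:
apply_moves(series=[[0,0,0,0,0.03],[0,0,0,0,0.036],[0,0,0,0,0.036],[0,0,-0.0015,0,0.036],[0,0,-0.003,0,0.036],[0,0,-0.0045,0,0.036],[0,0,-0.006,0,0.036],[0,0,-0.007,0,0.036],[0,0,-0.008,0,0.036]])

```text
time_s: 24.65
ee_pos: [0.4667, -0.1567, 0.0864]
tool_rot: [0.711, -0.703, -0.005, -0.004]
force: [-0.6, 0.7, 0.2]
finger_gap: 0.417
```

```bash
python3 - <<'E'
from h import *
st=ctrl.state(); print(st["time_s"],st["ee_pos"],st["force"],st["moment"],st["finger_gap"]*.0854)
c2,s=snap("scene","s10.png"); g=cv2.cvtColor(s,cv2.COLOR_RGB2GRAY); print(g[246:268,294:318])
E
```

```text
24.65 [ 0.46667713 -0.15674898  0.08636383] [-0.62019609  0.70096388  0.23664469] [-0.06895479 -0.00943207 -0.04203242] 0.03558537015657108
[[ 41  36  44  79 123 151 176 181 184 131  68  35  43  39  38  41  38  33
   38  41  38  37  40  33]
 [ 64  56  80  97 112 122 135 131 126  88  49  42  33  36  38  37  36  43
   38  35  32  35  36  39]
 [ 93  88 100 100  88  84  81  78  65  56  43  35  37  40  37  37  36  39
   40  40  39  35  37  38]
 [ 97 102 102 101  77  61  52  49  50  47  52  45  33  38  34  38  34  40
   42  40  39  38  40  38]
 [ 99 102  98  91  64  50  46  46  49  52  69  62  43  39  40  38  38  34
   35  30  39  34  35  38]
 [ 96 102 100  73  58  54  48  51  57  56  76  78  68  43  32  35  37  35
   36  38  38  34  37  58]
 [ 95  98  99  71  56  52  58  57  62  62  79  82  75  52  40  36  37  37
   41  34  44  58  93 140]
 [ 97  99  96  69  54  56  54  56  57  60  81  83  65  47  32  34  35  42
   39  40  92 145 164 174]
 [ 96  94  90  63  48  51  57  53  58  60  77  85  69  45  35  38  38  38
   28  51 129 178 186 180]
 [ 99  94  84  54  52  53  51  56  51  60  78  82  
[... 562 characters left out ...]
02 100  99  96  99  96  92  92  89  90  90  93  95  95 105 115 161
  180 179 179 181 182 181]
 [105  99  98 100  96  99 102 101 101  98  94  92  97  98 103 114 114 132
  167 175 177 181 183 178]
 [107 104 103  97  98 101 100 103 100 102 100  96  95  96  96 106 111 127
  167 179 176 178 180 181]
 [108 107 104 103 100  98 101  98 100 100  99  96  99  97  96 109 118 158
  182 185 178 175 179 181]
 [105 110 104 103 100  98 100  99  98 104 100  99  97  97  98 101 113 142
  183 187 182 184 176 182]
 [104 109 107 107 101  98  97 100  95  99 101 100 101  96  96  97 111 160
  187 191 186 183 178 179]
 [105 112 106 106 106 106 102  99  98  97 101 102 100  98  96  96 110 165
  187 190 191 187 183 178]]
```

Request:
apply_moves(series=[[0,0,0,0,0.03],[0,0,0,0,0.026],[0,0,0,0,0.022],[0,0,0,0,0.018],[0,0,0,0,0.012],[0,0,0,0,0.012],[0,0,0,0,0.012]], newtons=60)

```text
time_s: 25.4
ee_pos: [0.4667, -0.1568, 0.0866]
tool_rot: [0.711, -0.703, -0.005, -0.004]
force: [-1.5, -0.0, 5.8]
finger_gap: 0.229
```

Request:
apply_moves(series=[[0,0,0,0,0.005],[0,0,0,0,0.005],[0,0,0.005,0,0.005],[0,0,0.02,0,0.005],[0,0,0.05,0,0.005],[0,0,0.08,0,0.005],[0,0,0.1,0,0.005],[0,0,0.1,0,0.005]], newtons=60)

```text
time_s: 26.2
ee_pos: [0.4681, -0.1575, 0.1892]
tool_rot: [0.71, -0.704, -0.007, -0.006]
force: [0.3, 0.5, -1.3]
finger_gap: 0.226
```

```bash
python3 - <<'E'
from h import *
import pickle
st=ctrl.state(); print(st["time_s"],st["ee_pos"],st["force"],st["moment"],st["finger_gap"]*.0854,q2m(st["tool_rot"]).round(4).tolist())
c,w=snap("wrist","w9.png"); g=cv2.cvtColor(w,cv2.COLOR_RGB2GRAY); pickle.dump(c,open("cw9.pkl","wb"))
print(proj(c,[.4667,-.1568,st["ee_pos"][2]+.018])); print(g[226:300:3,246:312:3])
E
```

```text
26.2 [ 0.46814671 -0.15747987  0.18916381] [ 0.31887123  0.51964086 -1.29664646] [0.00984298 0.04771817 0.0176936 ] 0.01931401462000001 [[0.9998, 0.018, -0.0022], [0.0021, 0.0084, 1.0], [0.018, -0.9998, 0.0083]]
[278.91400403 276.65250577]
[[180 181 178 178 179 178 181 103  31  24  23  26  27  28  52 194 191 191
  192 191 191 191]
 [189 187 189 190 189 188 189  34  29  28  26  28  27  27  23 190 189 190
  190 187 187 188]
 [196 195 196 195 195 197 198  31  30  26  25  28  27  28  27 168 197 197
  196 196 196 194]
 [200 198 197 196 197 197 198  30  29  23  24  24  26  24  28 152 192 192
  190 191 190 188]
 [194 193 193 192 192 191 190  25  23  22  25  25  27  25  24 110 180 179
  178 179 177 176]
 [181 181 181 178 178 179 164  20  21  25  25  25  23  24  22  79 178 177
  177 176 176 176]
 [181 183 181 182 183 182 150  21  25  25  23  26  26  26  23  40 184 181
  181 181 183 183]
 [181 179 178 180 179 177  44  23  21  24  24  23  22  23  23  23  70 194
  190 192 192 191]
 [183 184 186 184 184  30  23  24  24  26  24  24  23  23  22  24  23  51
  197 196 194 194]
 [193 194 195 196  84  
[... 765 characters left out ...]
7  41  43  44  46  46  29  39
   34   8   9  53]
 [ 63  46  10   7  32  40  19  40  38  38  47  42  44  45  46  40  20  43
   39   9   5  49]
 [ 62  32   8   5  34  41  23  22  37  37  41  37  38  41  33  23  22  46
   36  12  10  29]
 [ 64  17   9   7  28  37  30  22  26  24  31  34  27  25  24  21  34  45
   34   8   5  15]
 [ 64  10   6   7  29  37  39  28  24  26  26  26  24  26  21  26  44  45
   36   8   7  11]
 [ 60  11   7   5  27  35  39  39  27  24  23  24  23  23  31  45  45  44
   35   9   7   9]
 [ 52  11   8  10 107  44  38  40  41  44  43  40  43  46  43  43  49  50
  116  12   9  10]
 [ 75  18   9   6 131 184  71  43  44  42  43  44  44  44  44  47  87 172
  112   7   9  19]]
```

The bolt is held: the load reads -1.3 N and its head is centred at about (279,277) between the pads. I carry it over the far hole.

Request:
apply_moves(series=[[0.03,0.02,0.012,0,0.005],[0.065,0.045,0.012,0,0.005],[0.1,0.075,0.012,0,0.005],[0.125,0.11,0.012,0,0.005],[0.135,0.15,0.012,0,0.005],[0.135,0.19,0.012,0,0.005],[0.135,0.23,0.012,0,0.005],[0.135,0.265,0.012,0,0.005],[0.135,0.29,0.012,0,0.005],[0.135,0.3015,0.012,0,0.005]])

```text
time_s: 27.25
ee_pos: [0.601, 0.1468, 0.1968]
tool_rot: [0.711, -0.704, -0.006, -0.002]
force: [0.1, -0.3, -0.9]
finger_gap: 0.227
```

Request:
apply_moves(series=[[0,0,0,0,0.005],[0,0,0,0,0.005]])

```text
time_s: 27.45
ee_pos: [0.6005, 0.1461, 0.1954]
tool_rot: [0.71, -0.704, -0.005, -0.001]
force: [-0.0, 0.2, -1.4]
finger_gap: 0.224
```

```bash
python3 - <<'E'
from h import *
import pickle
st=ctrl.state(); print(st["time_s"],st["ee_pos"],st["force"],st["finger_gap"]*.0854,q2m(st["tool_rot"]).round(4).tolist())
c,w=snap("wrist","w10.png"); cs,s=snap("scene","s11.png"); ct,t=snap("top","t11.png")
z=st["ee_pos"][2]
for n,P in dict(bolttip=[.6033,.1443,z-.0516],far=[.6033,.1440,.1096],drifttop=[.5065,.1345,.1656]).items(): print(n,proj(c,P).round(1),proj(cs,P).round(1))
g=cv2.cvtColor(s,cv2.COLOR_RGB2GRAY); u,v=np.round(proj(cs,[.6033,.144,.1096])).astype(int); print(v-14,u-14); print(g[v-14:v+12,u-14:u+14])
E
```

```text
27.45 [0.60045184 0.14608181 0.19537288] [-0.0108639   0.24850255 -1.44341743] 0.019102749258499273 [[1.0, 0.0087, -0.0045], [0.0044, 0.0093, 0.9999], [0.0087, -0.9999, 0.0093]]
bolttip [274.2 232.4] [284.8 143.6]
far [274.  216.6] [285.  154.4]
drifttop [254.7  65. ] [252.9 150. ]
140 271
[[141 105  79  74  76  93 128 144 152 154  96  48  40  42  41  54 130 149
  150 148 145 143  95  67  66  75  74  76]
 [160 138 105  78  74  75  98 126 148 152  97  43  39  42  43  52 129 152
  148 148 142 143  96  66  63  70  70  73]
 [160 159 139 104  78  70  77  96 120 146  92  48  41  43  40  53 127 146
  146 144 145 143  97  65  62  72  72  73]
 [158 166 158 141 100  80  77  78  92 115  87  55  41  36  38  59 128 147
  145 143 145 144  98  66  62  72  72  71]
 [137 138 134 135 115 109 106  90  79  92  97  63  47  43  53  96 137 148
  146 143 142 140  96  67  67  71  73  72]
 [116 117 119 117 116 114 116 107 107 110  94  95  72  71 118 143 137 143
  147 142 137 141  99  67  66  71  74  72]
 [113 115 115 112 114 114 113 113 115 111 100  94  99 121 147 152 149 140
  144 142 142 142  96  65  67  72
[... 1533 characters left out ...]
 92  89  89  96  93  92 109 114 113 113 116 113 113 110 118 167 184 183
  184 187 184 189 184 124  70  64  67  75]
 [ 82  82  80  90 100  97 113 117 113 115 113 113 115 110 109 140 175 186
  185 186 185 184 185 155  95  63  63  67]
 [ 77  78  96 104 107  98 107 114 116 114 113 113 112 109 114 151 180 181
  184 186 184 186 184 168 105  69  61  71]
 [ 97 102 111 113 103 103 111 114 116 114 114 113 113 110 114 134 170 182
  185 183 185 185 188 168 113  69  64  67]
 [113 114 107 102 102 108 116 115 113 114 113 114 116 112 114 110 135 172
  184 183 184 184 185 165 137  95  65  66]
 [108 109 102 100 106 113 111 114 113 113 115 113 111 112 116 112 114 163
  181 184 184 183 176 150 139 132  94  69]]
```

Request:
apply_moves(series=[[0.003,-0.0017,0,0,0.005],[0.003,-0.0017,-0.005,0,0.005],[0.003,-0.0017,-0.012,0,0.005],[0.003,-0.0017,-0.019,0,0.005],[0.003,-0.0017,-0.025,0,0.005],[0.003,-0.0017,-0.028,0,0.005],[0.003,-0.0017,-0.028,0,0.005]])

```text
time_s: 28.3
ee_pos: [0.6037, 0.1437, 0.1678]
tool_rot: [0.71, -0.704, -0.004, -0.002]
force: [-0.2, 0.1, -1.1]
finger_gap: 0.228
```

```bash
python3 - <<'E'
from h import *
st=ctrl.state(); print(st["time_s"],st["ee_pos"],st["force"],q2m(st["tool_rot"]).round(4).tolist())
E
```

```text
28.3 [0.60373555 0.1437353  0.16777887] [-0.15200587  0.05856577 -1.07112106] [[1.0, 0.0095, -0.0031], [0.003, 0.0095, 1.0], [0.0095, -0.9999, 0.0095]]
```

Request:
apply_moves(series=[[0,0.0005,-0.001,0,0.005],[0,0.0005,-0.002,0,0.005],[0,0.0005,-0.003,0,0.005],[0,0.0005,-0.004,0,0.005],[0,0.0005,-0.005,0,0.005],[0,0.0005,-0.006,0,0.005],[0,0.0005,-0.007,0,0.005],[0,0.0005,-0.008,0,0.005]])

```text
time_s: 29.1
ee_pos: [0.6038, 0.1442, 0.1597]
tool_rot: [0.71, -0.704, -0.004, -0.002]
force: [0.7, 0.6, -1.7]
finger_gap: 0.228
```

Request:
apply_moves(series=[[0,0,-0.0015,0,0.005],[0,0,-0.003,0,0.005],[0,0,-0.0045,0,0.005],[0,0,-0.006,0,0.005],[0,0,-0.0075,0,0.005],[0,0,-0.009,0,0.005],[0,0,-0.0105,0,0.005],[0,0,-0.012,0,0.005]])

```text
time_s: 29.9
ee_pos: [0.6038, 0.1442, 0.1476]
tool_rot: [0.71, -0.704, -0.004, -0.002]
force: [-0.2, -0.2, -1.8]
finger_gap: 0.224
```

No contact; the tip is well inside the blind's hole. Continuing down through the flange.

Request:
apply_moves(series=[[0,0,-0.001,0,0.005],[0,0,-0.0025,0,0.005],[0,0,-0.004,0,0.005],[0,0,-0.0055,0,0.005],[0,0,-0.007,0,0.005],[0,0,-0.0085,0,0.005],[0,0,-0.01,0,0.005],[0,0,-0.0115,0,0.005]])

```text
time_s: 30.7
ee_pos: [0.6038, 0.1442, 0.136]
tool_rot: [0.71, -0.704, -0.004, -0.002]
force: [-0.5, 1.3, -0.5]
finger_gap: 0.224
```

Request:
apply_moves(series=[[0,0,-0.0015,0,0.005],[0,0,-0.003,0,0.005],[0,0,-0.0045,0,0.005],[0,0,-0.006,0,0.005],[0,0,-0.0075,0,0.005],[0,0,-0.009,0,0.005],[0,0,-0.0105,0,0.005],[0,0,-0.012,0,0.005]])

```text
time_s: 31.5
ee_pos: [0.6038, 0.1442, 0.1238]
tool_rot: [0.71, -0.704, -0.004, -0.002]
force: [0.4, -0.3, -1.4]
finger_gap: 0.223
```

Request:
apply_moves(series=[[0,0,-0.0015,0,0.005],[0,0,-0.003,0,0.005],[0,0,-0.0045,0,0.005],[0,0,-0.006,0,0.005],[0,0,-0.0075,0,0.005],[0,0,-0.009,0,0.005],[0,0,-0.0105,0,0.005],[0,0,-0.012,0,0.005],[0,0,-0.013,0,0.005]])

```text
time_s: 32.4
ee_pos: [0.6037, 0.1442, 0.1107]
tool_rot: [0.71, -0.704, -0.004, -0.002]
force: [-0.5, 0.1, -1.4]
finger_gap: 0.228
```

Request:
apply_moves(series=[[0,0,-0.0006,0,0.005],[0,0,-0.0012,0,0.005],[0,0,-0.0018,0,0.005],[0,0,-0.0022,0,0.005]])

```text
time_s: 32.8
ee_pos: [0.6037, 0.1442, 0.1085]
tool_rot: [0.71, -0.704, -0.004, -0.002]
force: [0.6, -0.5, -1.2]
finger_gap: 0.225
```

Request:
apply_moves(series=[[0,0,-0.0005,0,0.005],[0,0,-0.001,0,0.005],[0,0,-0.0015,0,0.005],[0,0,-0.0018,0,0.005]])

```text
time_s: 33.2
ee_pos: [0.6038, 0.1442, 0.1073]
tool_rot: [0.71, -0.704, -0.005, -0.002]
force: [-1.5, -0.3, 5.8]
finger_gap: 0.226
```

Request:
apply_moves(series=[[0,0,-0.0004,0,0.005],[0,0,-0.0008,0,0.005],[0,0,-0.0008,0,0.005]])

```text
time_s: 33.5
ee_pos: [0.6038, 0.1442, 0.1073]
tool_rot: [0.71, -0.704, -0.005, -0.003]
force: [-2.6, -0.3, 6.4]
finger_gap: 0.227
```

The head is down at origin z of about 0.1097, the same seat height as the drift's collar. I release and rise straight up.

Request:
apply_moves(series=[[0,0,0,0,0.005],[0,0,0,0,0.023],[0,0,0,0,0.027],[0,0,0,0,0.034],[0,0,0,0,0.036],[0,0,0,0,0.036],[0,0,0,0,0.036]])

```text
time_s: 34.2
ee_pos: [0.6039, 0.1443, 0.1073]
tool_rot: [0.71, -0.704, -0.005, -0.003]
force: [-0.4, -0.2, -0.1]
finger_gap: 0.425
```

Request:
apply_moves(series=[[0,0,0.003,0,0.036],[0,0,0.008,0,0.036],[0,0,0.02,0,0.036],[0,0,0.05,0,0.036],[0,0,0.09,0,0.045],[0,0,0.13,0,0.05],[-0.006,0,0.165,0,0.05],[-0.006,0,0.165,0,0.05],[-0.006,0,0.165,0,0.05],[-0.006,0,0.165,0,0.05]])

```text
time_s: 35.2
ee_pos: [0.5973, 0.1441, 0.2714]
tool_rot: [0.71, -0.704, -0.004, -0.002]
force: [0.1, -1.0, -0.8]
finger_gap: 0.587
```

```bash
python3 - <<'E'
from h import *
import pickle
st=ctrl.state(); print(st["time_s"],st["ee_pos"],st["force"],st["finger_gap"]*.0854)
c,w=snap("wrist","w12.png"); cs,s=snap("scene","s12.png"); ct,t=snap("top","t12.png"); pickle.dump((c,cs,ct),open("c12.pkl","wb"))
g=cv2.cvtColor(w,cv2.COLOR_RGB2GRAY)
for n,P in dict(bolt=[.6033,.1443,.1256],drift=[.5065,.1345,.1656],L=[.5499,.1882,.1096],R=[.5585,.0907,.1096]).items():
    u,v=np.round(proj(c,P)).astype(int); r=18; k=8
    G=cv2.resize(g[v-r:v+r,u-r:u+r],None,fx=k,fy=k,interpolation=cv2.INTER_CUBIC)
    t_,m=cv2.threshold(G,0,255,cv2.THRESH_BINARY_INV+cv2.THRESH_OTSU)
    ctn=max(cv2.findContours(m,cv2.RETR_EXTERNAL,cv2.CHAIN_APPROX_NONE)[0],key=cv2.contourArea); e=cv2.fitEllipse(cv2.convexHull(ctn))
    uv=((e[0][0]+.5)/k-.5+u-r,(e[0][1]+.5)/k-.5+v-r); print(n,(u,v),t_,np.round(uv,1),np.round(np.array(e[1])/k,1),onz(c,uv,P[2]).round(4))
# scene: loose-things / drift moved since s8?
s8=np.load("pics/s8.png.npy"); d=cv2.absdiff(s,s8).max(2); ys,xs=np.where(d>60); print("changed box",xs.min(),xs.max(),ys.min(),ys.max())
n,l,st_,ce=cv2.connectedComponentsWithStats((d>60).astype(np.uint8)); print([(x[:5].tolist()) for x in st_[1:] if x[4]>6])
E
```

```text
35.2 [0.59733156 0.14414345 0.27137109] [ 0.05647958 -1.02221819 -0.8053667 ] 0.05014326171558515
bolt (np.int64(277), np.int64(200)) 138.0 [277.2 197.9] [27.8 32.5] [0.601  0.1445 0.1256]
drift (np.int64(264), np.int64(83)) 105.0 [264.2  73.7] [37.4 62. ] [0.5    0.135  0.1656]
L (np.int64(325), np.int64(139)) 127.0 [320.7 138.6] [41.6 49.1] [0.5496 0.184  0.1096]
R (np.int64(218), np.int64(148)) 142.0 [220.6 144.5] [40.  49.9] [0.5551 0.0931 0.1096]
changed box 0 332 0 380
[[0, 0, 107, 198, 15860], [165, 6, 6, 6, 19], [261, 11, 71, 104, 2626], [100, 13, 3, 3, 7], [223, 20, 20, 8, 71], [175, 22, 8, 6, 38], [177, 32, 10, 18, 81], [203, 33, 40, 30, 340], [244, 35, 10, 17, 60], [156, 49, 35, 34, 385], [192, 56, 37, 27, 309], [198, 68, 3, 3, 7], [222, 75, 9, 20, 88], [190, 78, 10, 14, 84], [212, 83, 9, 6, 25], [257, 90, 72, 195, 3903], [331, 93, 2, 5, 8], [226, 96, 7, 4, 15], [238, 97, 22, 8, 94], [221, 106, 4, 2, 7], [250, 150, 8, 5, 33], [254, 150, 28, 28, 485], [281, 150, 3, 8, 20], [300, 150, 4, 6, 9], [302, 157, 26, 30, 394], [246, 158, 4, 11, 30], [86, 178, 6, 11, 20], [26, 180, 23, 25, 205], [50, 181, 7, 17, 55], [71, 180, 21, 29, 151], [186, 191, 96, 60, 1469], [276, 203, 4, 2, 8], [77, 223, 4, 8, 18], [38, 244, 14, 4, 24], [115, 247, 13, 10, 67], [22, 250, 28, 8, 55], [12, 257, 43, 25, 379], [2, 258, 6, 2, 10], [6, 263, 4, 3, 7], [0, 270, 6, 10, 17], [266, 271, 10, 17, 76], [223, 279, 47, 25, 327], [98, 281, 9, 12, 68], [273, 290, 11, 34, 97], [108, 292, 54, 63, 1585], [0, 296, 19, 15, 111], [257, 297, 3, 4, 7], [281, 297, 14, 19, 48], [266, 305, 6, 6, 10], [257, 306, 3, 8, 12], [260, 309, 6, 5, 11], [14, 313, 9, 10, 61], [251, 321, 6, 3, 9], [95, 323, 21, 27, 212], [257, 322, 4, 5, 8], [18, 325, 3, 4, 9], [75, 342, 17, 20, 152], [103, 350, 6, 5, 13], [12, 356, 23, 24, 277]]
```

```bash
python3 - <<'E'
from h import *
a=cv2.cvtColor(np.load("pics/w5.png.npy"),cv2.COLOR_RGB2GRAY); b=cv2.cvtColor(np.load("pics/w12.png.npy"),cv2.COLOR_RGB2GRAY)
def match(a,b,u,v,r,s=8):
    m=cv2.matchTemplate(b[v-r-s:v+r+s,u-r-s:u+r+s],a[v-r:v+r,u-r:u+r],cv2.TM_CCOEFF_NORMED); _,x,_,l=cv2.minMaxLoc(m); return round(x,3),(l[0]-s,l[1]-s)
for n,(u,v) in dict(R=(218,148),L=(325,138),plug=(271,145),drift=(264,83)).items(): print(n,match(a,b,u,v,14))
t0=cv2.cvtColor(np.load("pics/top0.png.npy"),cv2.COLOR_RGB2GRAY); t1=cv2.cvtColor(np.load("pics/t12.png.npy"),cv2.COLOR_RGB2GRAY)
for n,(u,v) in dict(reducer=(242,363),tape=(259,305),coupling=(441,253),fit2=(569,247)).items(): print(n,match(t0,t1,int(u*.7),int(v*.7),11))
st=ctrl.state(); print(st["time_s"])
E
```

```text
R (0.847, (0, 1))
L (0.993, (0, 1))
plug (0.898, (0, 1))
drift (0.979, (0, 1))
reducer (0.225, (8, 2))
tape (0.951, (0, 0))
coupling (0.997, (0, 0))
fit2 (0.997, (0, 0))
35.35
```

```bash
python3 - <<'E'
from h import *
from rig import hand_in
a=cv2.cvtColor(np.load("pics/scene0.png.npy"),cv2.COLOR_RGB2GRAY); b=cv2.cvtColor(np.load("pics/s12.png.npy"),cv2.COLOR_RGB2GRAY)
u,v,r,s=199,174,11,8
m=cv2.matchTemplate(b[v-r-s:v+r+s,u-r-s:u+r+s],a[v-r:v+r,u-r:u+r],cv2.TM_CCOEFF_NORMED); print("reducer scene",cv2.minMaxLoc(m))
print(hand_in())
E
```

```text
reducer scene (-0.20015794038772583, 0.9938322901725769, (0, 16), (8, 8))
the job is handed in; nothing more can be done
None
```

I drove the drift down through the near hole and put the bolt through the far hole. I handed the job in at about 35 s of the 69 s allowed; no verdict comes back, so my own checks are all I have.

- **Drift:** The taper turned the blind about 0.09 rad, and the collar landed at a steady 109.6 mm. I leaned on it with 11 to 16.5 N at the wrist for over a second, so with the drift's weight at most about 20 N on the collar.
- **Bolt:** The first two grasps closed above its head, because the fingertips stood about 20 mm higher than I had assumed. Those misses left the bolt where it was, and a third, lower grasp held. It went in without side load, and its head came down at about 109.7 mm, the same height as the collar.
- **Last checks:** After release the wrist forces were about zero. The drift, blind and plug had not moved between the pictures before and after the bolt work. The tape and the coupling had not moved since the start. The top view of the reducer did not match (0.225), I think because the arm hid it, but the scene view shows it unmoved (0.994).
- **Least certain – blind angle:** By camera the blind could be up to about 0.036 rad short of in line, against the 0.04 limit. The fit of the drift's shank through both holes limits it to about 0.02, which I trust more.

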